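Change over the drive cartridges in a backup dock

ROBOT

A 7-joint arm with a two-finger parallel gripper is mounted at the origin on the work surface. World frame = base frame: x ahead of the robot, y to its left, z up, the work surface at z = 0. Lengths are in m, angles in rad, forces in N, time in s.
With the tool pointing down it reaches from about 0.425 to 0.95 m from the base axis. Payload 4.7 kg.
Tool frame: the origin (TCP) lies on the mounting face of the last link; the fingertips stand 173 mm ahead of it and the grasp point (between the pads) lies 155 mm ahead of it; z points along the fingers, y is the line along which they close (so a half turn about z gives the same grasp; the last joint's range is limited). The gripper opens to 85 mm and grips with 20 to 120 N. Pads are 22 mm wide; open, the fingers measure 114 mm over their backs; the gripper's body (76 mm by 85 mm) begins 54 mm behind the grasp point. The pads swing forward as they close: fully open they stand 13 mm farther back than shut.
Start: joints at [-0.029, 0.469, -0.049, 1.532, 0.024, 1.141, -0.082], TCP at [0.675, 0, 0.405] pointing down, gripper open.
Joint ranges: [-2.59, 2.59], [-0.33, 1.99], [-1.39, 1.29], [0.1, 2.45], [-1.04, 4.18], [0.21, 1.99], [-2.66, 2.66]. Speed limits (rad/s): [2.57, 2.57, 3.14, 3.14, 3.14, 3.14, 3.14].

INTERFACE

Orientations are given as a unit quaternion [x, y, z, w].
In Python, from rig import read_state, get_image, close_job gives the robot as it stands.
- The arm moves only by the tool jog_arm, never from a script. Its argument "targets" is a list of rows, each an object of numbers: "tx", "ty", "tz": the shift along the tool's x, y, z in cm; "ax", "ay", "az": the turn, a rotation vector about the tool's x, y, z in degrees; "claw": the opening, from -1 (shut) to 1 (fully open). In form: [{"tx": .., "ty": .., "tz": .., "ax": .., "ay": .., "az": .., "claw": ..}, ...]. A call has 1 to 12 rows; each row shifts and turns the commanded pose from where the row before left it, along the tool's axes as they then stand; what a row does not reach is not made up. A row lasts 1/12 s, in which the tool goes at most 41.7 mm and 7.16 degrees, less where a joint would pass 70% of its speed; a pose out of reach is approached as far as the arm can. A call is refused whole if a number of a shift passes 4.17 or a number of a turn 7.16, either way. A call with a gripper value outside its range is refused whole. The fingers move at their own pace and stop on an object; the grip force is fixed at half the most. Time passes only in rows, so rows that do not move let the fingers close. It gives the time, the measured TCP pose, the force, the opening and the grip force at its end, in the units of the state.
- read_state(): the state, without advancing time (a new reading comes with each control period).
- get_image(name): name is "scene" or "side" or "wrist"; returns a dict with "img" (400x640x3 uint8, blue, green, red), "mtx" (3x3 intrinsics, pixels), "R" (3x3) and "t" (3): a world point X has camera coordinates R X + t; the wrist camera has in their place "mount" (4x4, takes a point from camera to tool coordinates, whose origin is the TCP and whose axes are the flange's). Camera axes: x right, y down, z forward; pixel columns grow to the right and rows downward; lengths in m; the calibration is good to about 2 mm. A picture is of the moment at which its call begins: read the wrist's pose just before it. There is no depth.
- close_job(): hands the job in; it is judged then, once.
The state is a dict: "clock": time; "qpos": joint angles; "qd": joint speeds; "joint_efforts": joint torques, N m; "tcp_pos": TCP position; "eef_rot": TCP orientation; "wrist_force": force on the tool from outside, world axes, zero at the start; "ft_torque": the same for the moment, N m; "gripper_width": finger opening in m; "grip_force": force on a finger pad.
Only numpy, scipy, OpenCV 4.12 (cv2) and the standard library are available. Lean on these libraries where they do the work, as an engineer would, in place of code of your own. Each camera call takes 0.05 s, during which the arm holds its last target. There are 200 camera calls.

TASK

Change over the backup dock on the laptop repair bench: first take the grey finished cartridges out and stand them upright in the blue tray, then load the coloured cartridges into the bays with their own number of dots (and colour), lowest number first, pressing each fully home onto its bay's floor before going on to the next. Some numbers may be missing; leave their bays empty. Then slide the orange-lugged lock along to its end stop, and last of all press the green start button; leave the other things on the bench where they are.

Things in the scene. Friction and masses are not known exactly. Their poses are not given: they have to be found in the camera images.
- dock: black dock, 120 (x) x 290 (y) x 30 mm high, fixed; place and yaw vary. Origin: centre of underside, z up. In its top four pockets in a row along y (pitch 60 mm), each 73 (x) x 43 (y) mm, 18 mm deep, chamfered. On the top at the -x side of each pocket a strip in its cartridge's colour with one to four dots, its number. Bay one is at the +y end, four at the -y end.
- lock (a joint): m: 0 open (starts within 3 mm), 0.022 end stop, locked. Comb bar along the dock's +x edge; slides to the dock's +y, about 3 N, stays where left. Its four orange lugs stand between the pockets when open; locked they lie over the cartridges' +x ends, undersides 10.5 mm above the dock's top, so a cartridge over 2.5 mm proud blocks it.
- lock_grip (a point): top centre of the lock's orange upright handle, 24 (dock's x) x 12 (dock's y) mm, 34 mm tall, its foot 18 mm above the dock's top, so this point is 82 mm above the bench. Axes as the dock's. It stands on the +x side, 46 mm from the pockets' centre line, between bays two and three when open.
- start (a joint): travel (m) of the dock's round green start button, diameter 24 mm, at the +y end of the dock's top beside bay one; 0 = up, 0.006 = fully pressed (down). Spring return, about 5 N at full travel; counts as pressed beyond 0.004.
- start_top (a point): centre of the start button's top face.
- tray: blue open tray, 140 (x) x 200 (y) x 28 mm high outside, walls and floor about 4 mm, fixed to the bench; place and yaw vary. Origin: centre of its underside, z up.
- drive1: red drive cartridge number one, with a black rib carrying one white dot; may be absent. 70 (x) x 40 (y) x 26 mm high body with a straight upright grip rib on top, 50 (x) x 14 (y) x 32 mm high, so 58 mm high in all; about 0.15 kg. Origin: centre of the underside, z up; either way round (half turn) fits.
- drive2: yellow drive cartridge number two, with a black rib carrying two white dots; may be absent. 70 (x) x 40 (y) x 26 mm high body with a straight upright grip rib on top, 50 (x) x 14 (y) x 32 mm high, so 58 mm high in all; about 0.15 kg. Origin: centre of the underside, z up; either way round (half turn) fits.
- drive3: green drive cartridge number three, with a black rib carrying three white dots; may be absent. 70 (x) x 40 (y) x 26 mm high body with a straight upright grip rib on top, 50 (x) x 14 (y) x 32 mm high, so 58 mm high in all; about 0.15 kg. Origin: centre of the underside, z up; either way round (half turn) fits.
- drive4: blue drive cartridge number four, with a black rib carrying four white dots; may be absent. 70 (x) x 40 (y) x 26 mm high body with a straight upright grip rib on top, 50 (x) x 14 (y) x 32 mm high, so 58 mm high in all; about 0.15 kg. Origin: centre of the underside, z up; either way round (half turn) fits.
- done1: grey finished cartridge, no dots, standing at the start a few mm proud in bay one; may be absent (two or three are present). 70 (x) x 40 (y) x 26 mm high body with a straight upright grip rib on top, 50 (x) x 14 (y) x 32 mm high, so 58 mm high in all; about 0.15 kg. Origin: centre of the underside, z up; either way round (half turn) fits.
- done2: grey finished cartridge, no dots, standing at the start a few mm proud in bay two; may be absent (two or three are present). 70 (x) x 40 (y) x 26 mm high body with a straight upright grip rib on top, 50 (x) x 14 (y) x 32 mm high, so 58 mm high in all; about 0.15 kg. Origin: centre of the underside, z up; either way round (half turn) fits.
- done3: grey finished cartridge, no dots, standing at the start a few mm proud in bay three; may be absent (two or three are present). 70 (x) x 40 (y) x 26 mm high body with a straight upright grip rib on top, 50 (x) x 14 (y) x 32 mm high, so 58 mm high in all; about 0.15 kg. Origin: centre of the underside, z up; either way round (half turn) fits.
- done4: grey finished cartridge, no dots, standing at the start a few mm proud in bay four; may be absent (two or three are present). 70 (x) x 40 (y) x 26 mm high body with a straight upright grip rib on top, 50 (x) x 14 (y) x 32 mm high, so 58 mm high in all; about 0.15 kg. Origin: centre of the underside, z up; either way round (half turn) fits.
- bay1 (a point): bay one: centre of its pocket's floor, 12 mm above the bench; axes as the dock's. A brass contact block, 40 x 16 mm, stands up 4 to 7 mm from the floor; it yields to 8 to 10 N (not to a cartridge's weight), stays down, and ends below the floor. A cartridge that is home rests on the floor, its origin at this point.
- bay2 (a point): bay two: centre of its pocket's floor, 12 mm above the bench; axes as the dock's. A brass contact block, 40 x 16 mm, stands up 4 to 7 mm from the floor; it yields to 8 to 10 N (not to a cartridge's weight), stays down, and ends below the floor. A cartridge that is home rests on the floor, its origin at this point.
- bay3 (a point): bay three: centre of its pocket's floor, 12 mm above the bench; axes as the dock's. A brass contact block, 40 x 16 mm, stands up 4 to 7 mm from the floor; it yields to 8 to 10 N (not to a cartridge's weight), stays down, and ends below the floor. A cartridge that is home rests on the floor, its origin at this point.
- bay4 (a point): bay four: centre of its pocket's floor, 12 mm above the bench; axes as the dock's. A brass contact block, 40 x 16 mm, stands up 4 to 7 mm from the floor; it yields to 8 to 10 N (not to a cartridge's weight), stays down, and ends below the floor. A cartridge that is home rests on the floor, its origin at this point.
- fan: bystander: black laptop fan, 60 mm across, 12 mm high. Origin: centre of its underside.
- tape: bystander: amber roll of tape lying flat, 68 mm across, 19 mm high. Origin: centre of its underside.
- jar: bystander: glass jar with a black lid, 48 mm across, 60 mm high. Origin: centre of its underside.
- mug: bystander: blue mug, 80 mm across, 95 mm high. Origin: centre of its underside.
- ram: bystander: green memory module lying flat, 68 x 30 x 4 mm. Origin: centre of its underside.
- driver: bystander: black screwdriver lying on the bench, 160 mm long. Origin: on its underside, axis along x.
There are look-alikes about, which are no part of the job. What is shaped like the done1 but pink is not meant.

How it is judged:
By the outcome, as a careful person would: the job done as asked, in the order asked, and still so for the second after the job is handed in, with the robot touching nothing.
Of drive1, drive2, drive3, drive4 only 3 to 4 are there at a start; the rules pass over those that are not, and their reading is None.
Of done1, done2, done3, done4 only 2 to 3 are there at a start; the rules pass over those that are not, and their reading is None.
At some moment in a run one of drive1, drive2, drive3, drive4 may be knocked a few centimetres aside while the robot is not near it.
It also fails if it takes over 210 s, if anything falls off the work surface, if the arm or the gripper's body presses on something with over 40 N, if the wrist force passes 120 N, or if a joint passes its speed limit or range.

## Working session

There is one attempt and no reset: what is moved stays moved. The work goes in short steps, Python scripts to look and compute and a tool call to move; the robot and the scene stay as the last step left them, time stands still between calls to the robot, and variables do not carry over. Pictures are saved under pics/ and viewed, at most 14 in all, crops included, and the job is handed in when it is done.

Besides the shell and the picture viewer there is one more tool, called as name([rows], argument=value, ...), one row to a line, values as JSON. jog_arm: Moves the arm, as the interface text tells. Its arguments: {"type":"object","properties":{"targets":{"type":"array"}},"required":["targets"]}

```bash
mkdir -p pics; python3 - <<'E'
from rig import *
import cv2
s=read_state();print(s)
for n in("scene","side"):
    d=get_image(n);cv2.imwrite(f"pics/{n}0.png",cv2.resize(d["img"],(800,500),interpolation=cv2.INTER_CUBIC));print(n,d["mtx"],d["R"],d["t"])
d=get_image("wrist");print(d["mtx"],d["mount"]);cv2.imwrite("pics/w0.png",d["img"])
E
ls
```

```text
{'clock': 0.0, 'qpos': array([-0.02889907,  0.46946788, -0.0486251 ,  1.53374728,  0.02411278,
        1.14101691, -0.08227684]), 'qd': array([-0.00198142,  0.00209005,  0.00255984, -0.0005101 , -0.0017431 ,
        0.00096212, -0.00196573]), 'joint_efforts': array([ 1.18357209e-03, -5.10321057e+01, -4.63755790e-02, -2.37716943e+01,
        1.05899444e-02,  7.35067850e-03,  1.56414734e-05]), 'tcp_pos': array([6.74737677e-01, 3.59660378e-05, 4.03620766e-01]), 'eef_rot': array([ 7.07075553e-01,  7.07137263e-01, -7.52288047e-04, -6.98434032e-04]), 'wrist_force': array([0.13074987, 0.36047602, 0.0828143 ]), 'ft_torque': array([ 0.01269682, -0.02343087, -0.02112918]), 'grip_force': 0.0, 'gripper_width': 0.0854173264996288}
scene [[514.99077892   0.         318.17255355]
 [  0.         514.99077892 200.2630016 ]
 [  0.           0.           1.        ]] [[-0.10255596  0.99472596 -0.00159188]
 [ 0.69520207  0.07053035 -0.71534576]
 [-0.71146072 -0.07446965 -0.69876885]] [ 0.05088848 -0.3472059   1.77663382]
side [[438.3014788    0.         325.2799119 ]
 [  0.         438.3014788  194.50141122]
 [  0.           0.           1.        ]] [[-0.95466946 -0.2975991   0.00640341]
 [-0.23408072  0.7372723  -0.6337474 ]
 [ 0.1838816  -0.60651821 -0.77351356]] [0.51872412 0.18454197 1.37761386]
[[297.92610216   0.         321.61208007]
 [  0.         297.92610216 194.29606336]
 [  0.           0.           1.        ]] [[ 1.92562535e-03 -9.57865855e-01 -2.87209498e-01  7.25191682e-02]
 [ 9.99998136e-01  1.80300797e-03  6.91418608e-04 -6.71479965e-04]
 [-1.44445261e-04 -2.87210294e-01  9.57867541e-01  3.03324864e-02]
 [ 0.00000000e+00  0.00000000e+00  0.00000000e+00  1.00000000e+00]]
pics
```

View pics/scene0.png

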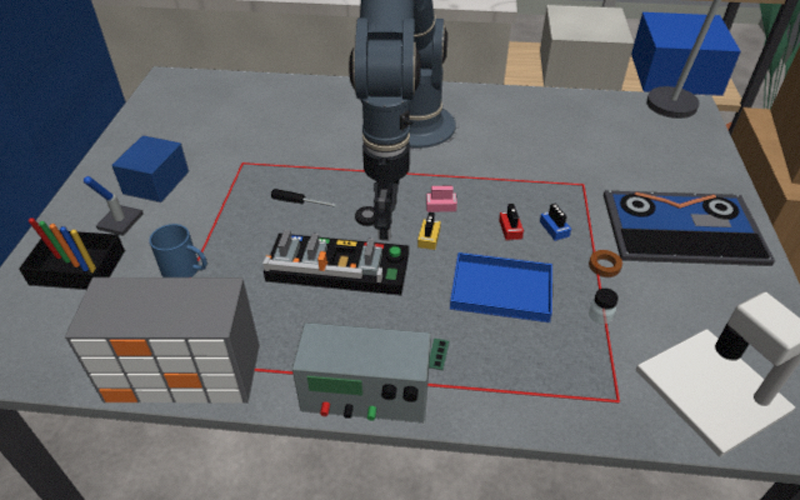

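View pics/side0.png

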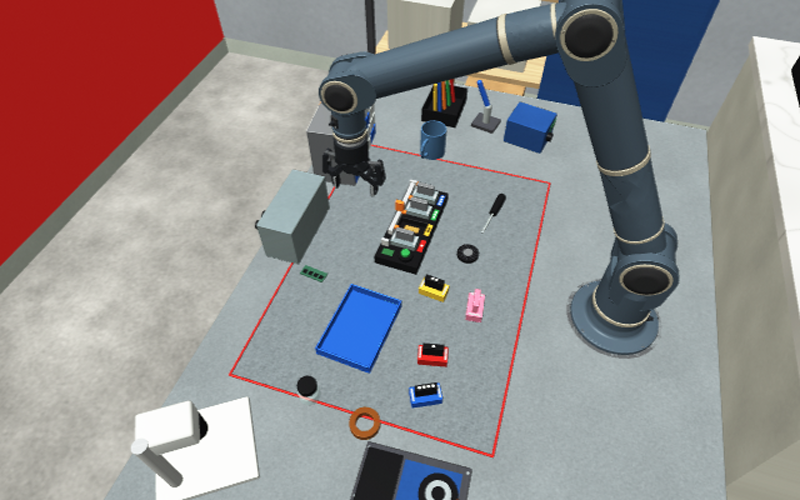

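View pics/w0.png

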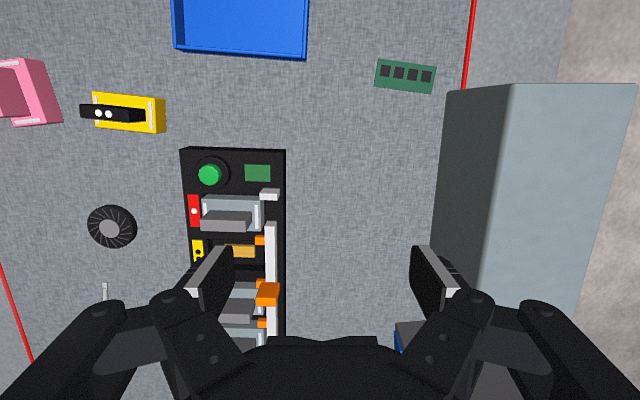

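Bays 1, 3 and 4 hold grey cartridges. Yellow (2), red (1) and blue (4) are loose on the bench and I see no green. The dock is roughly aligned with the world axes, with bay 1 towards +y.

```bash
cat > h.py <<'E'
import numpy as np, cv2
from rig import read_state,get_image
from scipy.spatial.transform import Rotation as Ro
def cam(n):
    s=read_state() if n=="wrist" else None
    d=get_image(n)
    if n=="wrist":
        T=np.eye(4);T[:3,:3]=Ro.from_quat(s["eef_rot"]).as_matrix();T[:3,3]=s["tcp_pos"]
        W=np.linalg.inv(T@d["mount"]);d["R"]=W[:3,:3];d["t"]=W[:3,3]
    return d
def unproj(d,px,z,sc=1.0):
    px=np.array(px,float)/sc
    ray=d["R"].T@np.linalg.inv(d["mtx"])@np.array([px[0],px[1],1]); o=-d["R"].T@d["t"]
    return o+ray*(z-o[2])/ray[2]
def proj(d,X):
    c=d["R"]@np.array(X,float)+d["t"];p=d["mtx"]@c;return p[:2]/p[2]
E
python3 - <<'E'
from h import *
w=cam("wrist");s=cam("side");c=cam("scene")
np.set_printoptions(precision=3,suppress=True)
for n,p,z in[("dTL",(180,149),.03),("dTR",(286,149),.03),("btn",(209,174),.036),("dot1",(194,211),.03),("dot2",(198,252),.03),("yel a",(94,92),.026),("yel b",(165,97),.026),("yel c",(163,132),.026)]: print(n,unproj(w,p,z))
for p in[(350,286),(401,302),(366,370),(317,350)]: print("tray",unproj(s,p,.028,1.25))
for n,p in[("red",(433,348)),("blue",(426,387)),("yel",(434,280)),("pink",(475,300))]: print(n,unproj(s,p,.05,1.25))
for n,p in[("red",(512,217)),("blue",(557,213)),("yel",(429,225))]: print(n,unproj(c,p,.05,1.25))
for p in[(458,255),(551,261),(551,319),(450,306)]: print("tray sc",unproj(c,p,.028,1.25))
print("dock sc",[unproj(c,p,.03,1.25) for p in[(277,233),(409,243),(404,279),(264,265)]])
E
```

```text
dTL [0.511 0.024 0.03 ]
dTR [0.633 0.024 0.03 ]
btn [ 0.543 -0.004  0.036]
dot1 [ 0.518 -0.052  0.03 ]
dot2 [ 0.516 -0.108  0.03 ]
yel a [0.422 0.086 0.026]
yel b [0.5   0.081 0.026]
yel c [0.492 0.042 0.026]
tray [0.654 0.13  0.028]
tray [0.516 0.137 0.028]
tray [0.536 0.337 0.028]
tray [0.662 0.323 0.028]
red [0.403 0.248 0.05 ]
blue [0.392 0.345 0.05 ]
yel [0.452 0.062 0.05 ]
pink [0.339 0.09  0.05 ]
red [0.42  0.246 0.05 ]
blue [0.396 0.346 0.05 ]
yel [0.465 0.066 0.05 ]
tray sc [0.529 0.132 0.028]
tray sc [0.527 0.328 0.028]
tray sc [0.687 0.318 0.028]
tray sc [0.674 0.122 0.028]
dock sc [array([ 0.502, -0.267,  0.03 ]), array([0.505, 0.026, 0.03 ]), array([0.612, 0.025, 0.03 ]), array([ 0.602, -0.27 ,  0.03 ])]
```

jog_arm([
  {"tx": -2, "ty": -3.3},
  {"tx": -2, "ty": -3.3},
  {"tx": -2, "ty": -3.3},
  {"tx": -2, "ty": -3.3},
  {"tx": -2, "ty": -3.3},
  {"tx": -2, "ty": -3.3},
  {"az": 7, "claw": 0},
  {"az": 7},
  {"az": 7},
  {"az": 7},
  {"az": 7},
  {"az": 7},
])

```text
validation failed for argument at $.ta...
```

jog_arm([
  {"az": 7},
  {"az": 7},
  {"az": 7},
  {"az": 7},
  {"az": 7},
  {"az": 7},
  {"az": 6},
  {},
])

```text
validation failed for argument at $.ta...
```

```bash
python3 - <<'E'
from h import *
s=read_state();print(s["qpos"],s["tcp_pos"],Ro.from_quat(s["eef_rot"]).as_matrix(),s["gripper_width"])
d=cam("wrist");np.savez("w1.npz",**d);cv2.imwrite("pics/w1.png",cv2.resize(d["img"],(800,500),interpolation=cv2.INTER_CUBIC))
E
```

```text
[-0.02889747  0.46893747 -0.04859395  1.53289895  0.02409826  1.14100171
 -0.08229367] [6.74929862e-01 3.00422134e-05 4.04337945e-01] [[-1.63754295e-05  9.99999781e-01 -6.61071013e-04]
 [ 1.00000000e+00  1.63758886e-05  6.89032371e-07]
 [ 6.99857845e-07 -6.61071002e-04 -9.99999781e-01]] 0.08541587387666238
```

View pics/w1.png

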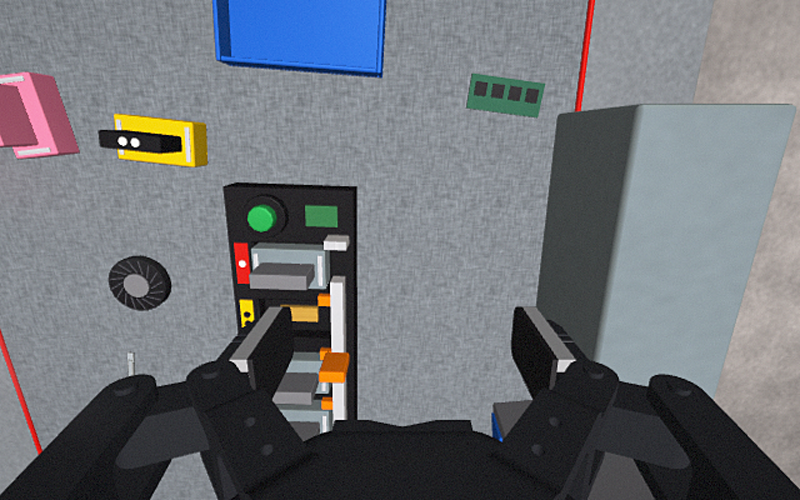

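The moves were refused because the rows need every field, so this view is unchanged.

jog_arm([
  {"tx": -2, "ty": -3.3, "tz": 0, "ax": 0, "ay": 0, "az": 0, "claw": 0},
  {"tx": -2, "ty": -3.3, "tz": 0, "ax": 0, "ay": 0, "az": 0, "claw": 0},
  {"tx": -2, "ty": -3.3, "tz": 0, "ax": 0, "ay": 0, "az": 0, "claw": 0},
  {"tx": -2, "ty": -3.3, "tz": 0, "ax": 0, "ay": 0, "az": 0, "claw": 0},
  {"tx": -2, "ty": -3.3, "tz": 0, "ax": 0, "ay": 0, "az": 0, "claw": 0},
  {"tx": -2, "ty": -3.3, "tz": 0, "ax": 0, "ay": 0, "az": 0, "claw": 0},
  {"tx": 0, "ty": 0, "tz": 0, "ax": 0, "ay": 0, "az": 7, "claw": 0},
  {"tx": 0, "ty": 0, "tz": 0, "ax": 0, "ay": 0, "az": 7, "claw": 0},
  {"tx": 0, "ty": 0, "tz": 0, "ax": 0, "ay": 0, "az": 7, "claw": 0},
  {"tx": 0, "ty": 0, "tz": 0, "ax": 0, "ay": 0, "az": 7, "claw": 0},
  {"tx": 0, "ty": 0, "tz": 0, "ax": 0, "ay": 0, "az": 7, "claw": 0},
  {"tx": 0, "ty": 0, "tz": 0, "ax": 0, "ay": 0, "az": 7, "claw": 0},
])

```text
clock: 1.35
tcp_pos: [0.4769, -0.12, 0.4049]
eef_rot: [0.915, 0.404, 0.0, 0.0]
wrist_force: [-0.7, 0.0, 0.6]
gripper_width: 0.0428
grip_force: 0.0
```

jog_arm([
  {"tx": 0, "ty": 0, "tz": 0, "ax": 0, "ay": 0, "az": 7, "claw": 0},
  {"tx": 0, "ty": 0, "tz": 0, "ax": 0, "ay": 0, "az": 7, "claw": 0},
  {"tx": 0, "ty": 0, "tz": 0, "ax": 0, "ay": 0, "az": 7, "claw": 0},
  {"tx": 0, "ty": 0, "tz": 0, "ax": 0, "ay": 0, "az": 7, "claw": 0},
  {"tx": 0, "ty": 0, "tz": 0, "ax": 0, "ay": 0, "az": 7, "claw": 0},
  {"tx": 0, "ty": 0, "tz": 0, "ax": 0, "ay": 0, "az": 7, "claw": 0},
  {"tx": 0, "ty": 0, "tz": 0, "ax": 0, "ay": 0, "az": 6, "claw": 0},
  {"tx": 0, "ty": 0, "tz": 0, "ax": 0, "ay": 0, "az": 0, "claw": 0},
])

```text
clock: 2.02
tcp_pos: [0.477, -0.1199, 0.4048]
eef_rot: [1.0, -0.001, 0.0, 0.0]
wrist_force: [-0.6, 0.4, -0.2]
gripper_width: 0.0429
grip_force: 0.0
```

```bash
python3 - <<'E'
from h import *
s=read_state();print(s["qpos"],s["tcp_pos"],Ro.from_quat(s["eef_rot"]).as_matrix(),s["gripper_width"])
d=cam("wrist");np.savez("w1.npz",**d);cv2.imwrite("pics/w2.png",cv2.resize(d["img"],(800,500),interpolation=cv2.INTER_CUBIC))
E
```

```text
[ 0.01631325  0.16619755  0.16349586  1.96513677 -0.03180102  1.01231699
 -1.37783134] [ 0.47698385 -0.11988518  0.40484765] [[ 9.99998850e-01 -1.47648319e-03  3.46252848e-04]
 [-1.47647490e-03 -9.99998910e-01 -2.42017497e-05]
 [ 3.46288204e-04  2.36904883e-05 -9.99999940e-01]] 0.042876887645631793
```

View pics/w2.png

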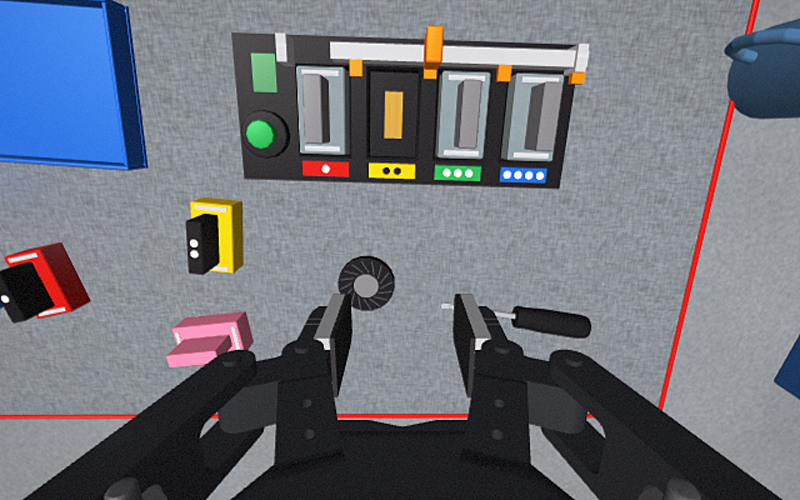

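```bash
cat > est.py <<'E'
from h import *
from scipy.optimize import least_squares
np.set_printoptions(precision=4,suppress=True)
def fit(d,obs,x0,sc):
    # obs: (local xyz, pixel)
    def f(v):
        c,s=np.cos(v[2]),np.sin(v[2])
        return np.concatenate([proj(d,(v[0]+c*l[0]-s*l[1],v[1]+s*l[0]+c*l[1],l[2]))*sc-p for l,p in obs])
    r=least_squares(f,x0,loss="soft_l1",f_scale=2);print(r.x,"deg",np.degrees(r.x[2]));print(r.fun.reshape(-1,2).round(1).tolist());return r.x
E
python3 - <<'E'
from est import *
d=dict(np.load("w1.npz"))
obs=[((.06,.145,.03),(233,33)),((.06,-.145,.03),(582,46)),((-.06,-.145,.03),(559,188)),((-.06,.145,.03),(245,178))]
v=fit(d,obs,[.57,-.12,0],1.25)
def P(l): 
    c,s=np.cos(v[2]),np.sin(v[2]);return np.array((v[0]+c*l[0]-s*l[1],v[1]+s*l[0]+c*l[1],l[2]))
# pocket offset check
for y,px in zip((.09,.03,-.03,-.09),((325,169),(392,170.5),(458,173),(523,175))):
    X=unproj(d,px,.03,1.25);c,s=np.cos(v[2]),np.sin(v[2]);r=X[:2]-v[:2];print("dot local",c*r[0]+s*r[1],-s*r[0]+c*r[1])
for n,px,z in(("pocket2TL",(370,70),.03),("pocket2TR",(417,71),.03),("pocket2BR",(414,157),.03),("pocket2BL",(370,155),.03),("btn",(261,134),.036),("handle top",(434,31),.082),("rib1",(315,108),.075),("rib3",(467,114),.075),("rib4",(542,117),.075)):
    X=unproj(d,px,z,1.25);r=X[:2]-v[:2];print(n,X,"local",c*r[0]+s*r[1],-s*r[0]+c*r[1])
E
```

```text
[ 0.5631 -0.1236 -0.0332] deg -1.9024720639244497
[[-0.4, -0.7], [-0.2, -0.6], [0.5, 1.2], [0.2, 0.6]]
dot local -0.04884775592877048 0.07155818721830601
dot local -0.048145530181425485 0.010494432739718474
dot local -0.048373377554679006 -0.049879942463035294
dot local -0.04818114433747806 -0.10952600033837202
pocket2TL [ 0.5994 -0.0935  0.03  ] local 0.035261717976821094 0.031320771099503326
pocket2TR [ 0.5986 -0.1334  0.03  ] local 0.035829879889742094 -0.008546682621374792
pocket2BR [ 0.5274 -0.1315  0.03  ] local -0.03545261532120104 -0.00905561105463771
pocket2BL [ 0.5291 -0.0918  0.03  ] local -0.035026401576662924 0.030683321831870267
btn [0.5473 0.0023 0.036 ] local -0.019989857466252075 0.12538295538922778
handle top [ 0.6169 -0.143   0.082 ] local 0.0544098740958242 -0.017587854515478462
rib1 [ 0.5664 -0.0547  0.075 ] local 0.0010434198660056121 0.068980752875498
rib3 [ 0.5622 -0.1701  0.075 ] local 0.0006323838047407437 -0.04645089214148466
rib4 [ 0.5601 -0.2274  0.075 ] local 0.00039974263392949117 -0.10380692717201476
```

jog_arm([
  {"tx": 0, "ty": 0, "tz": 0, "ax": 0, "ay": 0, "az": 1.8, "claw": 0},
  {"tx": 2.86, "ty": -2.33, "tz": 0, "ax": 0, "ay": 0, "az": 0, "claw": 0},
  {"tx": 2.86, "ty": -2.33, "tz": 0, "ax": 0, "ay": 0, "az": 0, "claw": 0},
  {"tx": 2.86, "ty": -2.33, "tz": 0, "ax": 0, "ay": 0, "az": 0, "claw": 0},
  {"tx": 0, "ty": 0, "tz": 3.5, "ax": 0, "ay": 0, "az": 0, "claw": 0},
  {"tx": 0, "ty": 0, "tz": 3.5, "ax": 0, "ay": 0, "az": 0, "claw": 0},
  {"tx": 0, "ty": 0, "tz": 3.5, "ax": 0, "ay": 0, "az": 0, "claw": 0},
  {"tx": 0, "ty": 0, "tz": 3.5, "ax": 0, "ay": 0, "az": 0, "claw": 0},
  {"tx": 0, "ty": 0, "tz": 2.5, "ax": 0, "ay": 0, "az": 0, "claw": 0},
  {"tx": 0, "ty": 0, "tz": 1.9, "ax": 0, "ay": 0, "az": 0, "claw": 0},
  {"tx": 0, "ty": 0, "tz": 0, "ax": 0, "ay": 0, "az": 0, "claw": 0},
  {"tx": 0, "ty": 0, "tz": 0, "ax": 0, "ay": 0, "az": 0, "claw": -0.4},
])

```text
clock: 3.07
tcp_pos: [0.5649, -0.0528, 0.2202]
eef_rot: [1.0, -0.015, -0.001, -0.0]
wrist_force: [0.4, 0.6, -0.1]
gripper_width: 0.032
grip_force: 0.0
```

jog_arm([
  {"tx": 0, "ty": 0, "tz": 0, "ax": 0, "ay": 0, "az": 0, "claw": -0.6},
  {"tx": 0, "ty": 0, "tz": 0, "ax": 0, "ay": 0, "az": 0, "claw": -0.8},
  {"tx": 0, "ty": 0, "tz": 0, "ax": 0, "ay": 0, "az": 0, "claw": -1},
  {"tx": 0, "ty": 0, "tz": 0, "ax": 0, "ay": 0, "az": 0, "claw": -1},
  {"tx": 0, "ty": 0, "tz": 0, "ax": 0, "ay": 0, "az": 0, "claw": -1},
  {"tx": 0, "ty": 0, "tz": 0, "ax": 0, "ay": 0, "az": 0, "claw": -1},
])

```text
clock: 3.57
tcp_pos: [0.5657, -0.0529, 0.2223]
eef_rot: [1.0, -0.016, 0.002, -0.0]
wrist_force: [-0.6, 0.1, 6.7]
gripper_width: 0.0128
grip_force: 61.9
```

jog_arm([
  {"tx": 0, "ty": 0, "tz": -2.5, "ax": 0, "ay": 0, "az": 0, "claw": -1},
  {"tx": 0, "ty": 0, "tz": -3.5, "ax": 0, "ay": 0, "az": 0, "claw": -1},
  {"tx": 0, "ty": 0, "tz": -3.5, "ax": 0, "ay": 0, "az": 0, "claw": -1},
  {"tx": 0, "ty": 0, "tz": -3.5, "ax": 0, "ay": 0, "az": 0, "claw": -1},
  {"tx": -1.05, "ty": -3.5, "tz": -0.5, "ax": 0, "ay": 0, "az": 0, "claw": -1},
  {"tx": -1.05, "ty": -3.5, "tz": -0.5, "ax": 0, "ay": 0, "az": 0, "claw": -1},
  {"tx": -1.05, "ty": -3.5, "tz": -0.5, "ax": 0, "ay": 0, "az": 0, "claw": -1},
  {"tx": -1.05, "ty": -3.5, "tz": -0.5, "ax": 0, "ay": 0, "az": 0, "claw": -1},
  {"tx": -1.05, "ty": -3.5, "tz": -0.5, "ax": 0, "ay": 0, "az": 0, "claw": -1},
  {"tx": -1.05, "ty": -3.5, "tz": -0.5, "ax": 0, "ay": 0, "az": 0, "claw": -1},
  {"tx": -1.05, "ty": -3.5, "tz": -0.5, "ax": 0, "ay": 0, "az": 0, "claw": -1},
  {"tx": -1.05, "ty": -3.5, "tz": -0.5, "ax": 0, "ay": 0, "az": 0, "claw": -1},
])

```text
clock: 4.57
tcp_pos: [0.4886, 0.2311, 0.391]
eef_rot: [1.0, -0.016, -0.0, 0.0]
wrist_force: [-0.6, -0.1, -1.3]
gripper_width: 0.0126
grip_force: 60.7
```

jog_arm([
  {"tx": 0, "ty": 0, "tz": 0, "ax": 0, "ay": 0, "az": 0, "claw": -1},
  {"tx": 0, "ty": 0, "tz": 0, "ax": 0, "ay": 0, "az": 0, "claw": -1},
])

```text
clock: 4.73
tcp_pos: [0.4885, 0.2323, 0.3909]
eef_rot: [1.0, -0.013, -0.0, -0.0]
wrist_force: [0.3, -1.3, -0.9]
gripper_width: 0.0131
grip_force: 60.8
```

```bash
python3 - <<'E'
from h import *
d=cam("wrist");np.savez("w3.npz",**d);cv2.imwrite("pics/w3.png",cv2.resize(d["img"],(800,500),interpolation=cv2.INTER_CUBIC))
E
```

```text
(no output)
```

View pics/w3.png

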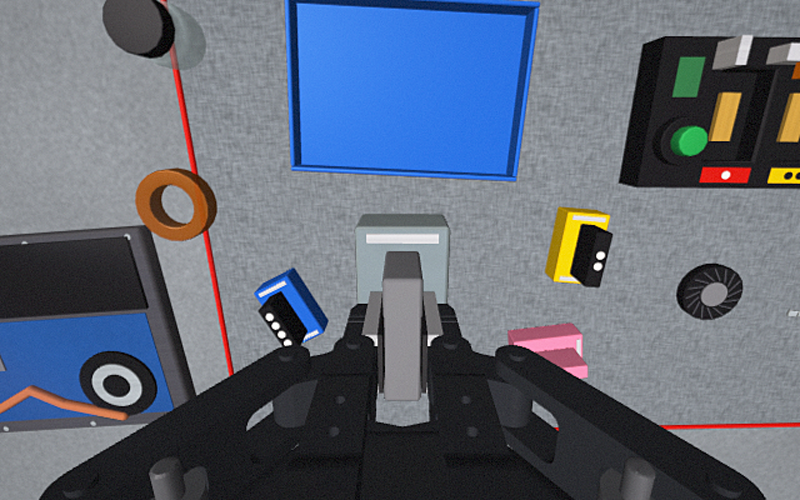

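```bash
python3 - <<'E'
from est import *
d=dict(np.load("w3.npz"))
v=fit(d,[((-.07,.1,.028),(291,171)),((-.07,-.1,.028),(517,181)),((.07,-.1,.028),(539,4)),((.07,.1,.028),(286,-1))],[.6,.23,0],1.25)
c,s=np.cos(v[2]),np.sin(v[2])
for y in(.058,0,-.058): print(v[0]-s*y,v[1]+c*y)
for n,p in(("ya",(561,208)),("yb",(610,213)),("yc",(546,276)),("ba",(255,296)),("bb",(292,268)),("bc",(328,330))):print(n,unproj(d,p,.026,1.25))
S=read_state();print(S["tcp_pos"],S["eef_rot"])
E
```

```text
[ 0.5902  0.2241 -0.0609] deg -3.491831754324208
[[0.8, 3.7], [0.2, 2.2], [0.8, -0.4], [-2.7, -6.4]]
0.5937600125666926 0.28203473234658216
0.5902274505282491 0.22414240983794073
0.5866948884898056 0.16625008732929933
ya [0.4905 0.0866 0.026 ]
yb [0.4848 0.0413 0.026 ]
yc [0.4242 0.0945 0.026 ]
ba [0.4098 0.3776 0.026 ]
bb [0.4381 0.3382 0.026 ]
bc [0.3708 0.3091 0.026 ]
[0.4893 0.23   0.3906] [ 0.9999 -0.0147 -0.0002  0.0004]
```

jog_arm([
  {"tx": 3.44, "ty": -1.85, "tz": 0, "ax": 0, "ay": 0, "az": 0, "claw": -1},
  {"tx": 3.44, "ty": -1.85, "tz": 0, "ax": 0, "ay": 0, "az": 0, "claw": -1},
  {"tx": 3.44, "ty": -1.85, "tz": 0, "ax": 0, "ay": 0, "az": 0, "claw": -1},
  {"tx": 0, "ty": 0, "tz": 3.5, "ax": 0, "ay": 0, "az": 0, "claw": -1},
  {"tx": 0, "ty": 0, "tz": 3.5, "ax": 0, "ay": 0, "az": 0, "claw": -1},
  {"tx": 0, "ty": 0, "tz": 3.5, "ax": 0, "ay": 0, "az": 0, "claw": -1},
  {"tx": 0, "ty": 0, "tz": 3.5, "ax": 0, "ay": 0, "az": 0, "claw": -1},
  {"tx": 0, "ty": 0, "tz": 2.5, "ax": 0, "ay": 0, "az": 0, "claw": -1},
  {"tx": 0, "ty": 0, "tz": 0.7, "ax": 0, "ay": 0, "az": 0, "claw": -1},
  {"tx": 0, "ty": 0, "tz": 0.5, "ax": 0, "ay": 0, "az": 0, "claw": -1},
  {"tx": 0, "ty": 0, "tz": 0.3, "ax": 0, "ay": 0, "az": 0, "claw": -1},
])

```text
clock: 5.7
tcp_pos: [0.5956, 0.281, 0.2111]
eef_rot: [1.0, -0.016, 0.001, 0.0]
wrist_force: [-0.4, -0.5, -0.6]
gripper_width: 0.0129
grip_force: 60.7
```

jog_arm([
  {"tx": 0, "ty": 0, "tz": 0.25, "ax": 0, "ay": 0, "az": 0, "claw": -1},
  {"tx": 0, "ty": 0, "tz": 0.25, "ax": 0, "ay": 0, "az": 0, "claw": -1},
  {"tx": 0, "ty": 0, "tz": 0.1, "ax": 0, "ay": 0, "az": 0, "claw": -1},
])

```text
clock: 5.95
tcp_pos: [0.5961, 0.2816, 0.2099]
eef_rot: [1.0, -0.016, 0.002, -0.0]
wrist_force: [-5.3, -4.2, 21.3]
gripper_width: 0.0128
grip_force: 64.0
```

jog_arm([
  {"tx": 0, "ty": 0, "tz": -0.4, "ax": 0, "ay": 0, "az": 0, "claw": -0.5},
  {"tx": 0, "ty": 0, "tz": 0, "ax": 0, "ay": 0, "az": 0, "claw": 0},
  {"tx": 0, "ty": 0, "tz": 0, "ax": 0, "ay": 0, "az": 0, "claw": 0},
  {"tx": 0, "ty": 0, "tz": 0, "ax": 0, "ay": 0, "az": 0, "claw": 0},
  {"tx": 0, "ty": 0, "tz": -2.5, "ax": 0, "ay": 0, "az": 0, "claw": 0},
  {"tx": 0, "ty": 0, "tz": -3.5, "ax": 0, "ay": 0, "az": 0, "claw": 0},
  {"tx": 0, "ty": 0, "tz": -3.5, "ax": 0, "ay": 0, "az": 0, "claw": 0},
  {"tx": 0, "ty": 0, "tz": -3, "ax": 0, "ay": 0, "az": 0, "claw": 0},
  {"tx": -0.16, "ty": 3.8, "tz": 0, "ax": 0, "ay": 0, "az": 0, "claw": 0},
  {"tx": -0.16, "ty": 3.8, "tz": 0, "ax": 0, "ay": 0, "az": 0, "claw": 0},
  {"tx": -0.16, "ty": 3.8, "tz": 0, "ax": 0, "ay": 0, "az": 0, "claw": 0},
  {"tx": -0.16, "ty": 3.8, "tz": 0, "ax": 0, "ay": 0, "az": 0, "claw": 0},
])

```text
clock: 6.95
tcp_pos: [0.5831, 0.1288, 0.3339]
eef_rot: [1.0, -0.015, 0.0, -0.0]
wrist_force: [0.4, -0.5, 0.2]
gripper_width: 0.0427
grip_force: 0.0
```

jog_arm([
  {"tx": -0.16, "ty": 3.8, "tz": 0, "ax": 0, "ay": 0, "az": 0, "claw": 0},
  {"tx": -0.16, "ty": 3.8, "tz": 0, "ax": 0, "ay": 0, "az": 0, "claw": 0},
  {"tx": -0.16, "ty": 3.8, "tz": 0, "ax": 0, "ay": 0, "az": 0, "claw": 0},
  {"tx": -0.16, "ty": 3.8, "tz": 0, "ax": 0, "ay": 0, "az": 0, "claw": 0},
  {"tx": -0.16, "ty": 3.8, "tz": 0, "ax": 0, "ay": 0, "az": 0, "claw": 0},
  {"tx": -0.16, "ty": 3.8, "tz": 0, "ax": 0, "ay": 0, "az": 0, "claw": 0},
  {"tx": -0.16, "ty": 3.8, "tz": 0, "ax": 0, "ay": 0, "az": 0, "claw": 0},
  {"tx": -0.16, "ty": 3.7, "tz": 0, "ax": 0, "ay": 0, "az": 0, "claw": 0},
  {"tx": 0, "ty": 0, "tz": 0, "ax": 0, "ay": 0, "az": 0, "claw": 0},
  {"tx": 0, "ty": 0, "tz": 0, "ax": 0, "ay": 0, "az": 0, "claw": 0},
])

```text
clock: 7.78
tcp_pos: [0.5605, -0.1752, 0.3336]
eef_rot: [1.0, -0.019, -0.0, 0.0]
wrist_force: [0.1, 0.2, 0.2]
gripper_width: 0.0428
grip_force: 0.0
```

```bash
python3 - <<'E'
from h import *
s=read_state();print(s["tcp_pos"],s["eef_rot"])
d=cam("side");i=d["img"][130:330,220:400];cv2.imwrite("pics/s1.png",cv2.resize(i,(540,600),interpolation=cv2.INTER_CUBIC))
E
```

```text
[ 0.5604936  -0.17524706  0.33358469] [ 9.99827211e-01 -1.85829464e-02 -8.34819055e-05  4.63597438e-04]
```

View pics/s1.png

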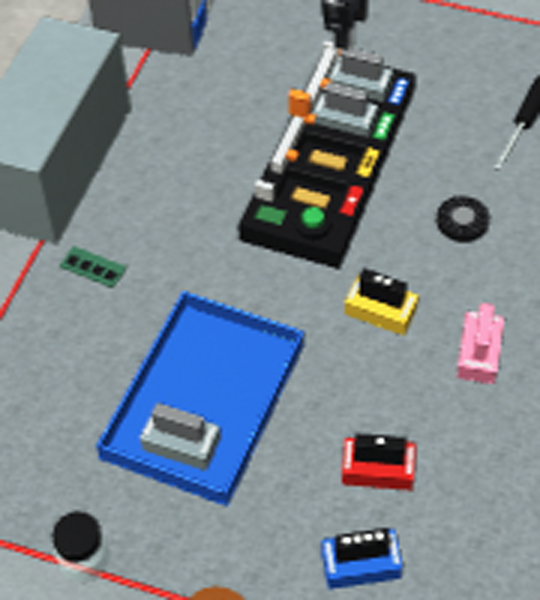

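Grey one stands upright in the tray; two greys remain in bays 3 and 4.

jog_arm([
  {"tx": 0.1, "ty": -0.2, "tz": 3, "ax": 0, "ay": 0, "az": 0, "claw": 0},
  {"tx": 0, "ty": 0, "tz": 3, "ax": 0, "ay": 0, "az": 0, "claw": 0},
  {"tx": 0, "ty": 0, "tz": 3, "ax": 0, "ay": 0, "az": 0, "claw": 0},
  {"tx": 0, "ty": 0, "tz": 2.1, "ax": 0, "ay": 0, "az": 0, "claw": 0},
  {"tx": 0, "ty": 0, "tz": 0, "ax": 0, "ay": 0, "az": 0, "claw": -0.4},
  {"tx": 0, "ty": 0, "tz": 0, "ax": 0, "ay": 0, "az": 0, "claw": -0.6},
  {"tx": 0, "ty": 0, "tz": 0, "ax": 0, "ay": 0, "az": 0, "claw": -0.8},
  {"tx": 0, "ty": 0, "tz": 0, "ax": 0, "ay": 0, "az": 0, "claw": -1},
  {"tx": 0, "ty": 0, "tz": 0, "ax": 0, "ay": 0, "az": 0, "claw": -1},
  {"tx": 0, "ty": 0, "tz": 0, "ax": 0, "ay": 0, "az": 0, "claw": -1},
])

```text
clock: 8.67
tcp_pos: [0.5627, -0.17, 0.2239]
eef_rot: [1.0, -0.016, 0.001, 0.0]
wrist_force: [-0.0, -0.5, -1.9]
gripper_width: 0.0126
grip_force: 61.3
```

jog_arm([
  {"tx": 0, "ty": 0, "tz": -2.5, "ax": 0, "ay": 0, "az": 0, "claw": -1},
  {"tx": 0, "ty": 0, "tz": -3.5, "ax": 0, "ay": 0, "az": 0, "claw": -1},
  {"tx": 0, "ty": 0, "tz": -3.5, "ax": 0, "ay": 0, "az": 0, "claw": -1},
  {"tx": 0.13, "ty": -3.6, "tz": 0, "ax": 0, "ay": 0, "az": 0, "claw": -1},
  {"tx": 0.13, "ty": -3.6, "tz": 0, "ax": 0, "ay": 0, "az": 0, "claw": -1},
  {"tx": 0.13, "ty": -3.6, "tz": 0, "ax": 0, "ay": 0, "az": 0, "claw": -1},
  {"tx": 0.13, "ty": -3.6, "tz": 0, "ax": 0, "ay": 0, "az": 0, "claw": -1},
  {"tx": 0.13, "ty": -3.6, "tz": 0, "ax": 0, "ay": 0, "az": 0, "claw": -1},
  {"tx": 0.13, "ty": -3.6, "tz": 0, "ax": 0, "ay": 0, "az": 0, "claw": -1},
  {"tx": 0.13, "ty": -3.6, "tz": 0, "ax": 0, "ay": 0, "az": 0, "claw": -1},
  {"tx": 0.13, "ty": -3.6, "tz": 0, "ax": 0, "ay": 0, "az": 0, "claw": -1},
  {"tx": 0.13, "ty": -3.6, "tz": 0, "ax": 0, "ay": 0, "az": 0, "claw": -1},
])

```text
clock: 9.67
tcp_pos: [0.5839, 0.155, 0.3185]
eef_rot: [1.0, -0.016, 0.001, -0.0]
wrist_force: [0.4, -0.3, -1.5]
gripper_width: 0.0131
grip_force: 60.7
```

jog_arm([
  {"tx": 0.13, "ty": -3.6, "tz": 0, "ax": 0, "ay": 0, "az": 0, "claw": -1},
  {"tx": 0.13, "ty": -3.5, "tz": 0, "ax": 0, "ay": 0, "az": 0, "claw": -1},
  {"tx": 0, "ty": 0, "tz": 3.5, "ax": 0, "ay": 0, "az": 0, "claw": -1},
  {"tx": 0, "ty": 0, "tz": 3.5, "ax": 0, "ay": 0, "az": 0, "claw": -1},
  {"tx": 0, "ty": 0, "tz": 3, "ax": 0, "ay": 0, "az": 0, "claw": -1},
  {"tx": 0, "ty": 0, "tz": 0.2, "ax": 0, "ay": 0, "az": 0, "claw": -1},
  {"tx": 0, "ty": 0, "tz": 0.2, "ax": 0, "ay": 0, "az": 0, "claw": -1},
])

```text
clock: 10.25
tcp_pos: [0.5889, 0.2239, 0.2133]
eef_rot: [1.0, -0.016, -0.001, 0.0]
wrist_force: [0.2, 0.8, -0.8]
gripper_width: 0.0131
grip_force: 60.8
```

jog_arm([
  {"tx": 0, "ty": 0, "tz": 0.15, "ax": 0, "ay": 0, "az": 0, "claw": -1},
  {"tx": 0, "ty": 0, "tz": 0.15, "ax": 0, "ay": 0, "az": 0, "claw": -1},
  {"tx": 0, "ty": 0, "tz": 0.15, "ax": 0, "ay": 0, "az": 0, "claw": -1},
])

```text
clock: 10.5
tcp_pos: [0.5896, 0.2243, 0.2111]
eef_rot: [1.0, -0.016, 0.001, -0.001]
wrist_force: [-0.0, 0.2, -1.6]
gripper_width: 0.0131
grip_force: 60.8
```

jog_arm([
  {"tx": 0, "ty": 0, "tz": 0.15, "ax": 0, "ay": 0, "az": 0, "claw": -1},
  {"tx": 0, "ty": 0, "tz": 0.15, "ax": 0, "ay": 0, "az": 0, "claw": -1},
  {"tx": 0, "ty": 0, "tz": 0, "ax": 0, "ay": 0, "az": 0, "claw": -0.5},
  {"tx": 0, "ty": 0, "tz": 0, "ax": 0, "ay": 0, "az": 0, "claw": 0},
  {"tx": 0, "ty": 0, "tz": 0, "ax": 0, "ay": 0, "az": 0, "claw": 0},
  {"tx": 0, "ty": 0, "tz": -2.5, "ax": 0, "ay": 0, "az": 0, "claw": 0},
  {"tx": 0, "ty": 0, "tz": -3.5, "ax": 0, "ay": 0, "az": 0, "claw": 0},
  {"tx": 0, "ty": 0, "tz": -3.5, "ax": 0, "ay": 0, "az": 0, "claw": 0},
  {"tx": 0, "ty": 0, "tz": -3, "ax": 0, "ay": 0, "az": 0, "claw": 0},
  {"tx": -0.12, "ty": 3.8, "tz": 0, "ax": 0, "ay": 0, "az": 0, "claw": 0},
  {"tx": -0.12, "ty": 3.8, "tz": 0, "ax": 0, "ay": 0, "az": 0, "claw": 0},
  {"tx": -0.12, "ty": 3.8, "tz": 0, "ax": 0, "ay": 0, "az": 0, "claw": 0},
])

```text
clock: 11.5
tcp_pos: [0.5815, 0.1096, 0.3321]
eef_rot: [1.0, -0.015, 0.001, -0.0]
wrist_force: [-0.8, -1.2, -0.9]
gripper_width: 0.0426
grip_force: 0.0
```

jog_arm([
  {"tx": -0.12, "ty": 3.8, "tz": 0, "ax": 0, "ay": 0, "az": 0, "claw": 0},
  {"tx": -0.12, "ty": 3.8, "tz": 0, "ax": 0, "ay": 0, "az": 0, "claw": 0},
  {"tx": -0.12, "ty": 3.8, "tz": 0, "ax": 0, "ay": 0, "az": 0, "claw": 0},
  {"tx": -0.12, "ty": 3.8, "tz": 0, "ax": 0, "ay": 0, "az": 0, "claw": 0},
  {"tx": -0.12, "ty": 3.8, "tz": 0, "ax": 0, "ay": 0, "az": 0, "claw": 0},
  {"tx": -0.12, "ty": 3.8, "tz": 0, "ax": 0, "ay": 0, "az": 0, "claw": 0},
  {"tx": -0.12, "ty": 3.8, "tz": 0, "ax": 0, "ay": 0, "az": 0, "claw": 0},
  {"tx": -0.12, "ty": 3.8, "tz": 0, "ax": 0, "ay": 0, "az": 0, "claw": 0},
  {"tx": -0.12, "ty": 3.8, "tz": 0, "ax": 0, "ay": 0, "az": 0, "claw": 0},
  {"tx": 0, "ty": 0.2, "tz": 0, "ax": 0, "ay": 0, "az": 0, "claw": 0},
  {"tx": 0, "ty": 0, "tz": 0, "ax": 0, "ay": 0, "az": 0, "claw": 0},
  {"tx": 0, "ty": 0, "tz": 0, "ax": 0, "ay": 0, "az": 0, "claw": 0},
])

```text
clock: 12.5
tcp_pos: [0.5602, -0.2329, 0.331]
eef_rot: [1.0, -0.016, -0.0, -0.0]
wrist_force: [0.1, 1.7, 0.2]
gripper_width: 0.0425
grip_force: 0.0
```

jog_arm([
  {"tx": 0, "ty": 0, "tz": 3, "ax": 0, "ay": 0, "az": 0, "claw": 0},
  {"tx": 0, "ty": 0, "tz": 3, "ax": 0, "ay": 0, "az": 0, "claw": 0},
  {"tx": 0, "ty": 0, "tz": 3, "ax": 0, "ay": 0, "az": 0, "claw": 0},
  {"tx": 0, "ty": 0, "tz": 1.8, "ax": 0, "ay": 0, "az": 0, "claw": 0},
  {"tx": 0, "ty": 0, "tz": 0, "ax": 0, "ay": 0, "az": 0, "claw": -0.4},
  {"tx": 0, "ty": 0, "tz": 0, "ax": 0, "ay": 0, "az": 0, "claw": -0.6},
  {"tx": 0, "ty": 0, "tz": 0, "ax": 0, "ay": 0, "az": 0, "claw": -0.8},
  {"tx": 0, "ty": 0, "tz": 0, "ax": 0, "ay": 0, "az": 0, "claw": -1},
  {"tx": 0, "ty": 0, "tz": 0, "ax": 0, "ay": 0, "az": 0, "claw": -1},
  {"tx": 0, "ty": 0, "tz": 0, "ax": 0, "ay": 0, "az": 0, "claw": -1},
])

```text
clock: 13.33
tcp_pos: [0.5605, -0.2331, 0.2244]
eef_rot: [1.0, -0.016, 0.001, 0.0]
wrist_force: [-0.2, 0.1, -0.9]
gripper_width: 0.0131
grip_force: 61.7
```

jog_arm([
  {"tx": 0, "ty": 0, "tz": -2.5, "ax": 0, "ay": 0, "az": 0, "claw": -1},
  {"tx": 0, "ty": 0, "tz": -3.5, "ax": 0, "ay": 0, "az": 0, "claw": -1},
  {"tx": 0, "ty": 0, "tz": -3.5, "ax": 0, "ay": 0, "az": 0, "claw": -1},
  {"tx": 0.12, "ty": -3.64, "tz": 0, "ax": 0, "ay": 0, "az": 0, "claw": -1},
  {"tx": 0.12, "ty": -3.64, "tz": 0, "ax": 0, "ay": 0, "az": 0, "claw": -1},
  {"tx": 0.12, "ty": -3.64, "tz": 0, "ax": 0, "ay": 0, "az": 0, "claw": -1},
  {"tx": 0.12, "ty": -3.64, "tz": 0, "ax": 0, "ay": 0, "az": 0, "claw": -1},
  {"tx": 0.12, "ty": -3.64, "tz": 0, "ax": 0, "ay": 0, "az": 0, "claw": -1},
  {"tx": 0.12, "ty": -3.64, "tz": 0, "ax": 0, "ay": 0, "az": 0, "claw": -1},
  {"tx": 0.12, "ty": -3.64, "tz": 0, "ax": 0, "ay": 0, "az": 0, "claw": -1},
  {"tx": 0.12, "ty": -3.64, "tz": 0, "ax": 0, "ay": 0, "az": 0, "claw": -1},
  {"tx": 0.12, "ty": -3.64, "tz": 0, "ax": 0, "ay": 0, "az": 0, "claw": -1},
])

```text
clock: 14.33
tcp_pos: [0.581, 0.0955, 0.319]
eef_rot: [1.0, -0.016, 0.001, -0.0]
wrist_force: [1.4, 0.4, -1.0]
gripper_width: 0.0133
grip_force: 61.7
```

jog_arm([
  {"tx": 0.12, "ty": -3.64, "tz": 0, "ax": 0, "ay": 0, "az": 0, "claw": -1},
  {"tx": 0.12, "ty": -3.64, "tz": 0, "ax": 0, "ay": 0, "az": 0, "claw": -1},
  {"tx": 0, "ty": 0, "tz": 3.5, "ax": 0, "ay": 0, "az": 0, "claw": -1},
  {"tx": 0, "ty": 0, "tz": 3.5, "ax": 0, "ay": 0, "az": 0, "claw": -1},
  {"tx": 0, "ty": 0, "tz": 3, "ax": 0, "ay": 0, "az": 0, "claw": -1},
  {"tx": 0, "ty": 0, "tz": 0.2, "ax": 0, "ay": 0, "az": 0, "claw": -1},
  {"tx": 0, "ty": 0, "tz": 0.2, "ax": 0, "ay": 0, "az": 0, "claw": -1},
  {"tx": 0, "ty": 0, "tz": 0.15, "ax": 0, "ay": 0, "az": 0, "claw": -1},
  {"tx": 0, "ty": 0, "tz": 0, "ax": 0, "ay": 0, "az": 0, "claw": -1},
])

```text
clock: 15.08
tcp_pos: [0.587, 0.1666, 0.2148]
eef_rot: [1.0, -0.016, 0.002, -0.001]
wrist_force: [0.9, -0.4, -1.2]
gripper_width: 0.0133
grip_force: 61.7
```

jog_arm([
  {"tx": 0, "ty": 0, "tz": 0.15, "ax": 0, "ay": 0, "az": 0, "claw": -1},
  {"tx": 0, "ty": 0, "tz": 0.15, "ax": 0, "ay": 0, "az": 0, "claw": -1},
  {"tx": 0, "ty": 0, "tz": 0.15, "ax": 0, "ay": 0, "az": 0, "claw": -1},
  {"tx": 0, "ty": 0, "tz": 0, "ax": 0, "ay": 0, "az": 0, "claw": -0.5},
  {"tx": 0, "ty": 0, "tz": 0, "ax": 0, "ay": 0, "az": 0, "claw": 0},
  {"tx": 0, "ty": 0, "tz": 0, "ax": 0, "ay": 0, "az": 0, "claw": 0},
  {"tx": 0, "ty": 0, "tz": -2.5, "ax": 0, "ay": 0, "az": 0, "claw": 0},
  {"tx": 0, "ty": 0, "tz": -3.5, "ax": 0, "ay": 0, "az": 0, "claw": 0},
  {"tx": 0, "ty": 0, "tz": -3.5, "ax": 0, "ay": 0, "az": 0, "claw": 0},
  {"tx": 0, "ty": 0, "tz": -3.5, "ax": 0, "ay": 0, "az": 0, "claw": 0},
])

```text
clock: 15.92
tcp_pos: [0.5857, 0.1665, 0.3394]
eef_rot: [1.0, -0.016, -0.0, 0.0]
wrist_force: [0.8, -0.8, 0.0]
gripper_width: 0.0425
grip_force: 0.0
```

jog_arm([
  {"tx": -3.7, "ty": -1.5, "tz": 0, "ax": 0, "ay": 0, "az": 0, "claw": 0},
  {"tx": -3.7, "ty": -1.5, "tz": 0, "ax": 0, "ay": 0, "az": 0, "claw": 0},
  {"tx": -3.7, "ty": -1.5, "tz": 0, "ax": 0, "ay": 0, "az": 0, "claw": 0},
  {"tx": -3.7, "ty": -1.5, "tz": 0, "ax": 0, "ay": 0, "az": 0, "claw": 0},
  {"tx": -3.7, "ty": -1.5, "tz": 0, "ax": 0, "ay": 0, "az": 0, "claw": 0},
  {"tx": 0, "ty": 0, "tz": 0, "ax": 0, "ay": 0, "az": 0, "claw": 0},
  {"tx": 0, "ty": 0, "tz": 0, "ax": 0, "ay": 0, "az": 0, "claw": 0},
])

```text
clock: 16.5
tcp_pos: [0.4016, 0.2484, 0.3385]
eef_rot: [1.0, -0.013, 0.0, -0.0]
wrist_force: [0.7, 0.1, 0.3]
gripper_width: 0.0428
grip_force: 0.0
```

```bash
python3 - <<'E'
from h import *
d=cam("wrist");np.savez("w4.npz",**d);cv2.imwrite("pics/w4.png",cv2.resize(d["img"],(800,500),interpolation=cv2.INTER_CUBIC))
s=read_state();print(s["tcp_pos"],s["eef_rot"],s["qpos"])
E
```

```text
[0.40319748 0.2475806  0.33861229] [ 9.99888192e-01 -1.49430170e-02  5.19274845e-04 -2.00508805e-04] [-0.61347228  0.219135   -0.03049098  2.07042049  0.00923586  0.85109002
 -2.24999882]
```

View pics/w4.png

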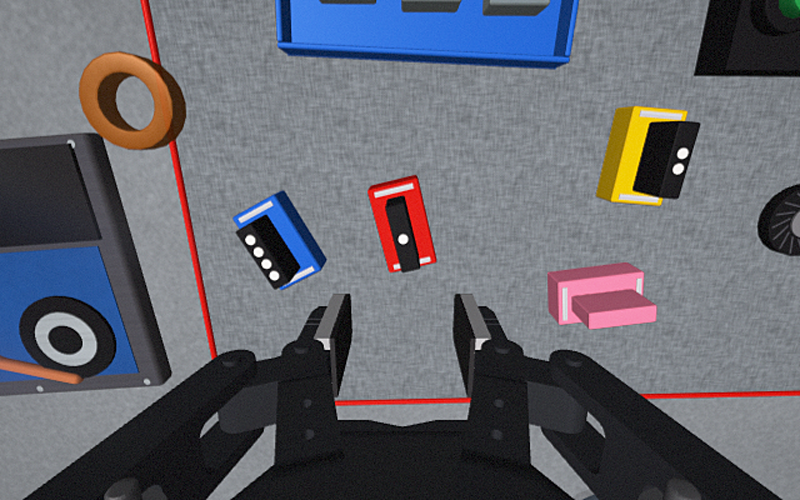

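```bash
cat > go.py <<'E'
from est import *
def delta(xy,yaw):  # shift in the tool axes after first turning az ; cm, deg
    s=read_state();R=Ro.from_quat(s["eef_rot"]).as_matrix();y0=np.arctan2(R[1,0],R[0,0])
    dy=np.degrees(((yaw-y0)+np.pi/2)%np.pi-np.pi/2)
    w=np.array([*(np.array(xy)-s["tcp_pos"][:2]),0])
    y=y0+np.radians(dy);X=np.array([np.cos(y),np.sin(y),0]);Y=np.array([np.sin(y),-np.cos(y),0])
    print("yaw0",np.degrees(y0),"az",-dy,"tx",100*w@X,"ty",100*w@Y,"z",s["tcp_pos"][2])
E
python3 - <<'E'
from go import *
d=dict(np.load("w4.npz"))
c=[(.035,.02,.026),(.035,-.02,.026),(-.035,-.02,.026),(-.035,.02,.026)]
v=fit(d,list(zip(c+[(0,0,.058)],[(369,190),(416,176),(436,262),(389,271),(403,239)])),[.43,.25,.2],1.25)
b=fit(d,list(zip(c[:1]+[(0,0,.058),(.0,.0,.058)],[(234,214),(262,258),(262,258)])),[.4,.34,.5],1.25)
y=fit(d,list(zip(c+[(0,0,.058)]*2,[(640,107),(688,111),(664,205),(619,202),(680,161),(680,161)])),[.45,.06,-.2],1.25)
delta(v[:2],v[2])
E
```

```text
[0.4027 0.2473 0.2126] deg 12.17940675833567
[[-2.8, -0.9], [1.6, 0.6], [1.1, 0.1], [-0.2, 2.0], [-0.3, -1.1]]
[0.3902 0.3473 0.3415] deg 19.56827677850669
[[-0.7, -0.5], [0.3, 0.2], [0.3, 0.2]]
[ 0.4506  0.0629 -0.0861] deg -4.931623176602932
[[-5.3, -1.0], [1.9, -1.3], [0.2, 1.1], [-6.2, 1.0], [1.1, 0.3], [1.1, 0.3]]
yaw0 -1.7124199313105957 az -13.891826689646269 tx -0.05029356906856933 ty 0.020042218285769273 z 0.3386122919128644
```

jog_arm([
  {"tx": 0, "ty": 0, "tz": 0, "ax": 0, "ay": 0, "az": -6.95, "claw": 0},
  {"tx": 0, "ty": 0, "tz": 0, "ax": 0, "ay": 0, "az": -6.95, "claw": 0},
  {"tx": 0, "ty": 0, "tz": 3.5, "ax": 0, "ay": 0, "az": 0, "claw": 0},
  {"tx": 0, "ty": 0, "tz": 3.5, "ax": 0, "ay": 0, "az": 0, "claw": 0},
  {"tx": 0, "ty": 0, "tz": 3.5, "ax": 0, "ay": 0, "az": 0, "claw": 0},
  {"tx": 0, "ty": 0, "tz": 2.5, "ax": 0, "ay": 0, "az": 0, "claw": 0},
  {"tx": 0, "ty": 0, "tz": 0, "ax": 0, "ay": 0, "az": 0, "claw": -0.4},
  {"tx": 0, "ty": 0, "tz": 0, "ax": 0, "ay": 0, "az": 0, "claw": -0.6},
  {"tx": 0, "ty": 0, "tz": 0, "ax": 0, "ay": 0, "az": 0, "claw": -0.8},
  {"tx": 0, "ty": 0, "tz": 0, "ax": 0, "ay": 0, "az": 0, "claw": -1},
  {"tx": 0, "ty": 0, "tz": 0, "ax": 0, "ay": 0, "az": 0, "claw": -1},
  {"tx": 0, "ty": 0, "tz": 0, "ax": 0, "ay": 0, "az": 0, "claw": -1},
])

```text
clock: 17.55
tcp_pos: [0.4038, 0.2474, 0.2094]
eef_rot: [0.994, 0.105, 0.001, -0.001]
wrist_force: [-1.0, 0.0, -2.0]
gripper_width: 0.013
grip_force: 61.6
```

```bash
python3 - <<'E'
from go import *
s=read_state();print(s["tcp_pos"],s["gripper_width"],s["grip_force"],s["wrist_force"]);delta((.5654,-.0529),np.radians(-1.9))
E
```

```text
[0.4038 0.2474 0.2094] 0.013015847817336411 61.62292242050171 [-1.0121  0.0341 -2.0366]
yaw0 12.087149018006013 az 13.987149018006017 tx 17.146011423772418 ty 29.48126327593954 z 0.209377423128455
```

jog_arm([
  {"tx": 0, "ty": 0, "tz": -3, "ax": 0, "ay": 0, "az": 0, "claw": -1},
  {"tx": 0, "ty": 0, "tz": -3.5, "ax": 0, "ay": 0, "az": 7, "claw": -1},
  {"tx": 0, "ty": 0, "tz": -3.5, "ax": 0, "ay": 0, "az": 7, "claw": -1},
  {"tx": 1.9, "ty": 3.28, "tz": 0, "ax": 0, "ay": 0, "az": 0, "claw": -1},
  {"tx": 1.9, "ty": 3.28, "tz": 0, "ax": 0, "ay": 0, "az": 0, "claw": -1},
  {"tx": 1.9, "ty": 3.28, "tz": 0, "ax": 0, "ay": 0, "az": 0, "claw": -1},
  {"tx": 1.9, "ty": 3.28, "tz": 0, "ax": 0, "ay": 0, "az": 0, "claw": -1},
  {"tx": 1.9, "ty": 3.28, "tz": 0, "ax": 0, "ay": 0, "az": 0, "claw": -1},
  {"tx": 1.9, "ty": 3.28, "tz": 0, "ax": 0, "ay": 0, "az": 0, "claw": -1},
  {"tx": 1.9, "ty": 3.28, "tz": 0, "ax": 0, "ay": 0, "az": 0, "claw": -1},
  {"tx": 1.9, "ty": 3.28, "tz": 0, "ax": 0, "ay": 0, "az": 0, "claw": -1},
  {"tx": 1.9, "ty": 3.28, "tz": 0, "ax": 0, "ay": 0, "az": 0, "claw": -1},
])

```text
clock: 18.55
tcp_pos: [0.5649, -0.0551, 0.309]
eef_rot: [1.0, -0.016, 0.001, -0.0]
wrist_force: [1.5, -0.1, -1.7]
gripper_width: 0.0126
grip_force: 61.8
```

jog_arm([
  {"tx": 0, "ty": 0, "tz": 2.5, "ax": 0, "ay": 0, "az": 0, "claw": -1},
  {"tx": 0, "ty": 0, "tz": 0, "ax": 0, "ay": 0, "az": 0, "claw": -1},
  {"tx": 0, "ty": 0, "tz": 0, "ax": 0, "ay": 0, "az": 0, "claw": -1},
])

```text
clock: 18.8
tcp_pos: [0.5638, -0.0534, 0.2826]
eef_rot: [1.0, -0.017, -0.001, -0.0]
wrist_force: [-0.0, 1.0, -2.2]
gripper_width: 0.0125
grip_force: 61.8
```

```bash
python3 - <<'E'
from go import *
s=read_state();print(s["tcp_pos"]);delta((.5654,-.0529),np.radians(-1.9))
d=cam("wrist");np.savez("w5.npz",**d);cv2.imwrite("pics/w5.png",cv2.resize(d["img"],(800,500),interpolation=cv2.INTER_CUBIC))
E
```

```text
[ 0.5638 -0.0534  0.2826]
yaw0 -1.930839744322957 az -0.030839744322955987 tx 0.15796937197358674 ty -0.057752284419666886 z 0.28263053740871635
```

View pics/w5.png

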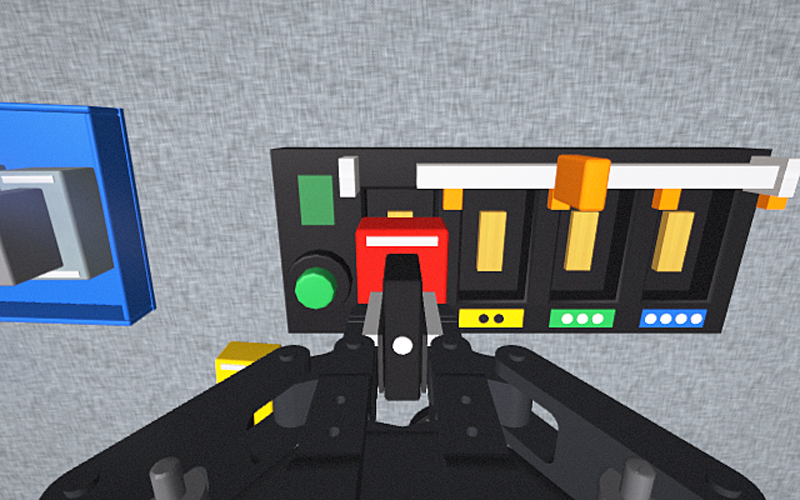

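```bash
python3 - <<'E'
from go import *
d=dict(np.load("w5.npz"))
Y=[.0707,.0107,-.0493,-.1093]
obs=[((.06,.145,.03),(272,149)),((.06,-.145,.03),(768,150)),((-.06,-.145,.03),(722,332)),((-.06,.145,.03),(290,333))]+[((-.0483,Y[k],.03),p) for k,p in((1,(491,318)),(2,(582,318)),(3,(675,318)))]
v=fit(d,obs,[.563,-.12,-.03],1.25)
c,s=np.cos(v[2]),np.sin(v[2])
for y in Y: print(v[0]-s*y,v[1]+c*y)
S=read_state();b=S["tcp_pos"]-[0,0,.209];th=np.radians(-1.93);c,s=np.cos(th),np.sin(th)
for l in[(.035,.02,.026),(.035,-.02,.026),(.035,.02,0),(.035,-.02,0),(-.02,.02,.026),(0,0,.058)]: print(l,proj(d,(b[0]+c*l[0]-s*l[1],b[1]+s*l[0]+c*l[1],b[2]+l[2]))*1.25)
E
```

```text
[ 0.5632 -0.1238 -0.0311] deg -1.7834655571892606
[[0.1, 0.6], [4.8, -0.7], [-0.5, 1.1], [0.2, 0.4], [0.1, -0.4], [-0.4, -0.4], [-2.9, -0.5]]
0.5653998820724561 -0.05315669309031884
0.5635325428902029 -0.1131276280870189
0.5616652037079499 -0.17309856308371893
0.5597978645256968 -0.233069498080419
(0.035, 0.02, 0.026) [350.9376 222.2915]
(0.035, -0.02, 0.026) [446.5826 222.4654]
(0.035, 0.02, 0) [357.9669 209.6307]
(0.035, -0.02, 0) [440.4329 209.7827]
(-0.02, 0.02, 0.026) [355.4412 338.4421]
(0, 0, 0.058) [398.1025 337.0147]
```

jog_arm([
  {"tx": 0.25, "ty": 0, "tz": 1.5, "ax": 0, "ay": 0, "az": 0, "claw": -1},
  {"tx": 0, "ty": 0, "tz": 1.5, "ax": 0, "ay": 0, "az": 0, "claw": -1},
  {"tx": 0, "ty": 0, "tz": 0.8, "ax": 0, "ay": 0, "az": 0, "claw": -1},
  {"tx": 0, "ty": 0, "tz": 0.4, "ax": 0, "ay": 0, "az": 0, "claw": -1},
  {"tx": 0, "ty": 0, "tz": 0.4, "ax": 0, "ay": 0, "az": 0, "claw": -1},
  {"tx": 0, "ty": 0, "tz": 0.4, "ax": 0, "ay": 0, "az": 0, "claw": -1},
  {"tx": 0, "ty": 0, "tz": 0, "ax": 0, "ay": 0, "az": 0, "claw": -1},
])

```text
clock: 19.43
tcp_pos: [0.567, -0.0532, 0.2332]
eef_rot: [1.0, -0.016, -0.0, -0.0]
wrist_force: [-0.6, 0.6, -2.7]
gripper_width: 0.0128
grip_force: 61.8
```

jog_arm([
  {"tx": 0, "ty": 0, "tz": 0.3, "ax": 0, "ay": 0, "az": 0, "claw": -1},
  {"tx": 0, "ty": 0, "tz": 0.3, "ax": 0, "ay": 0, "az": 0, "claw": -1},
  {"tx": 0, "ty": 0, "tz": 0.3, "ax": 0, "ay": 0, "az": 0, "claw": -1},
  {"tx": 0, "ty": 0, "tz": 0.3, "ax": 0, "ay": 0, "az": 0, "claw": -1},
  {"tx": 0, "ty": 0, "tz": 0, "ax": 0, "ay": 0, "az": 0, "claw": -1},
])

```text
clock: 19.85
tcp_pos: [0.5672, -0.0535, 0.2214]
eef_rot: [1.0, -0.017, 0.0, -0.0]
wrist_force: [-0.4, 0.8, 0.1]
gripper_width: 0.0125
grip_force: 62.2
```

jog_arm([
  {"tx": 0, "ty": 0, "tz": 0.15, "ax": 0, "ay": 0, "az": 0, "claw": -1},
  {"tx": 0, "ty": 0, "tz": 0.15, "ax": 0, "ay": 0, "az": 0, "claw": -1},
  {"tx": 0, "ty": 0, "tz": 0, "ax": 0, "ay": 0, "az": 0, "claw": -1},
])

```text
clock: 20.1
tcp_pos: [0.5673, -0.0534, 0.2201]
eef_rot: [1.0, -0.017, 0.0, -0.0]
wrist_force: [-5.4, 0.1, 13.9]
gripper_width: 0.0123
grip_force: 64.0
```

jog_arm([
  {"tx": 0, "ty": 0, "tz": 0.15, "ax": 0, "ay": 0, "az": 0, "claw": -1},
  {"tx": 0, "ty": 0, "tz": 0, "ax": 0, "ay": 0, "az": 0, "claw": -1},
])

```text
clock: 20.27
tcp_pos: [0.5673, -0.0535, 0.2201]
eef_rot: [1.0, -0.017, 0.0, -0.0]
wrist_force: [-7.8, 2.2, 25.1]
gripper_width: 0.0129
grip_force: 65.5
```

jog_arm([
  {"tx": 0, "ty": 0, "tz": -0.4, "ax": 0, "ay": 0, "az": 0, "claw": -0.5},
  {"tx": 0, "ty": 0, "tz": 0, "ax": 0, "ay": 0, "az": 0, "claw": 0},
  {"tx": 0, "ty": 0, "tz": 0, "ax": 0, "ay": 0, "az": 0, "claw": 0},
  {"tx": 0, "ty": 0, "tz": -2.5, "ax": 0, "ay": 0, "az": 0, "claw": 0},
  {"tx": 0, "ty": 0, "tz": -3.5, "ax": 0, "ay": 0, "az": 0, "claw": 0},
  {"tx": 0, "ty": 0, "tz": -3.5, "ax": 0, "ay": 0, "az": 0, "claw": 0},
  {"tx": -2.4, "ty": -2.25, "tz": -0.5, "ax": 0, "ay": 0, "az": 0, "claw": 0},
  {"tx": -2.4, "ty": -2.25, "tz": -0.5, "ax": 0, "ay": 0, "az": 0, "claw": 0},
  {"tx": -2.4, "ty": -2.25, "tz": -0.5, "ax": 0, "ay": 0, "az": 0, "claw": 0},
  {"tx": -2.4, "ty": -2.25, "tz": -0.5, "ax": 0, "ay": 0, "az": 0, "claw": 0},
  {"tx": -2.4, "ty": -2.25, "tz": 0, "ax": 0, "ay": 0, "az": 0, "claw": 0},
  {"tx": 0, "ty": 0, "tz": 0, "ax": 0, "ay": 0, "az": 0, "claw": 0},
])

```text
clock: 21.27
tcp_pos: [0.4469, 0.067, 0.3351]
eef_rot: [1.0, -0.013, -0.002, -0.001]
wrist_force: [-0.5, -0.7, -0.5]
gripper_width: 0.0423
grip_force: 0.0
```

jog_arm([
  {"tx": 0, "ty": 0, "tz": 0, "ax": 0, "ay": 0, "az": 0, "claw": 0},
  {"tx": 0, "ty": 0, "tz": 0, "ax": 0, "ay": 0, "az": 0, "claw": 0},
])

```text
clock: 21.43
tcp_pos: [0.4512, 0.0626, 0.3356]
eef_rot: [1.0, -0.017, 0.0, 0.0]
wrist_force: [0.3, -0.7, 0.1]
gripper_width: 0.0427
grip_force: 0.0
```

```bash
python3 - <<'E'
from h import *
d=cam("wrist");np.savez("w6.npz",**d);cv2.imwrite("pics/w6.png",cv2.resize(d["img"],(800,500),interpolation=cv2.INTER_CUBIC))
s=read_state();print(s["tcp_pos"],s["eef_rot"],s["qpos"])
E
```

```text
[0.45156194 0.0622133  0.33556364] [ 9.99850521e-01 -1.72872107e-02  2.35301751e-04  1.81829663e-04] [-0.30447115  0.19363278  0.0848792   2.11467415 -0.02140654  0.83370821
 -1.81215996]
```

View pics/w6.png

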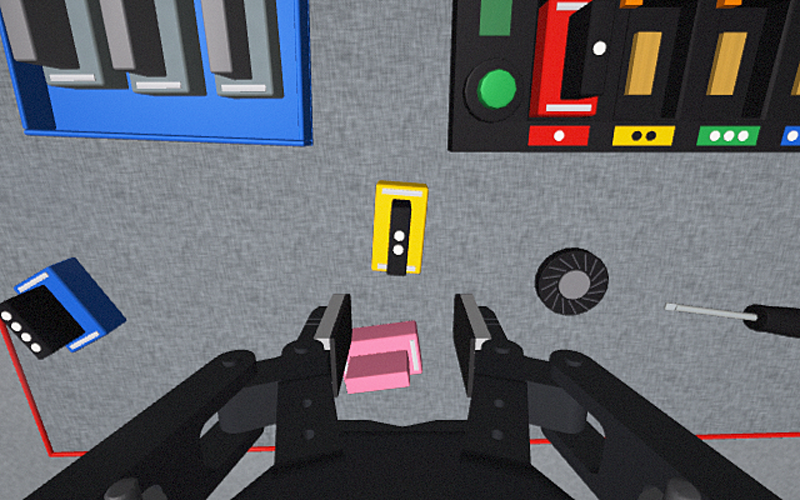

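```bash
python3 - <<'E'
from go import *
d=dict(np.load("w6.npz"))
c=[(.035,.02,.026),(.035,-.02,.026),(-.035,-.02,.026),(-.035,.02,.026)]
v=fit(d,list(zip(c+[(0,0,.058)],[(376,181),(428,186),(422,274),(372,270),(398.5,243)])),[.45,.06,-.1],1.25)
delta(v[:2],v[2])
E
```

```text
[ 0.4509  0.0638 -0.0957] deg -5.482310494464056
[[-0.5, 1.7], [0.9, 0.2], [-0.5, -0.6], [-0.4, 0.4], [0.5, -1.7]]
yaw0 -1.9810623387786999 az 3.5012481556853623 tx -0.0806418335729962 ty -0.15549765183682712 z 0.3355636418290368
```

jog_arm([
  {"tx": -0.1, "ty": -0.15, "tz": 0, "ax": 0, "ay": 0, "az": 3.5, "claw": 0},
  {"tx": 0, "ty": 0, "tz": 3.5, "ax": 0, "ay": 0, "az": 0, "claw": 0},
  {"tx": 0, "ty": 0, "tz": 3.5, "ax": 0, "ay": 0, "az": 0, "claw": 0},
  {"tx": 0, "ty": 0, "tz": 3.5, "ax": 0, "ay": 0, "az": 0, "claw": 0},
  {"tx": 0, "ty": 0, "tz": 2.2, "ax": 0, "ay": 0, "az": 0, "claw": 0},
  {"tx": 0, "ty": 0, "tz": 0, "ax": 0, "ay": 0, "az": 0, "claw": -0.4},
  {"tx": 0, "ty": 0, "tz": 0, "ax": 0, "ay": 0, "az": 0, "claw": -0.6},
  {"tx": 0, "ty": 0, "tz": 0, "ax": 0, "ay": 0, "az": 0, "claw": -0.8},
  {"tx": 0, "ty": 0, "tz": 0, "ax": 0, "ay": 0, "az": 0, "claw": -1},
  {"tx": 0, "ty": 0, "tz": 0, "ax": 0, "ay": 0, "az": 0, "claw": -1},
  {"tx": 0, "ty": 0, "tz": 0, "ax": 0, "ay": 0, "az": 0, "claw": -1},
])

```text
clock: 22.4
tcp_pos: [0.4503, 0.0645, 0.2099]
eef_rot: [0.999, -0.047, 0.001, -0.0]
wrist_force: [-0.7, -0.0, -0.9]
gripper_width: 0.0125
grip_force: 61.6
```

```bash
python3 - <<'E'
from go import *
s=read_state();print(s["tcp_pos"],s["gripper_width"],s["grip_force"],s["wrist_force"]);delta((.5645,-.1130),np.radians(-1.85))
E
```

```text
[0.4503 0.0645 0.2099] 0.012467351783965101 61.609851121902466 [-0.6595 -0.0066 -0.916 ]
yaw0 -5.406880576716669 az -3.556880576716672 tx 11.986592748094868 ty 17.37366990388842 z 0.20985619785567175
```

jog_arm([
  {"tx": 0, "ty": 0, "tz": -3, "ax": 0, "ay": 0, "az": 0, "claw": -1},
  {"tx": 0, "ty": 0, "tz": -3.5, "ax": 0, "ay": 0, "az": 0, "claw": -1},
  {"tx": 0, "ty": 0, "tz": -3.5, "ax": 0, "ay": 0, "az": -3.55, "claw": -1},
  {"tx": 2, "ty": 2.9, "tz": 0, "ax": 0, "ay": 0, "az": 0, "claw": -1},
  {"tx": 2, "ty": 2.9, "tz": 0, "ax": 0, "ay": 0, "az": 0, "claw": -1},
  {"tx": 2, "ty": 2.9, "tz": 0, "ax": 0, "ay": 0, "az": 0, "claw": -1},
  {"tx": 2, "ty": 2.9, "tz": 0, "ax": 0, "ay": 0, "az": 0, "claw": -1},
  {"tx": 2, "ty": 2.9, "tz": 0, "ax": 0, "ay": 0, "az": 0, "claw": -1},
  {"tx": 2, "ty": 2.9, "tz": 0, "ax": 0, "ay": 0, "az": 0, "claw": -1},
  {"tx": 0, "ty": 0, "tz": 2.5, "ax": 0, "ay": 0, "az": 0, "claw": -1},
  {"tx": 0, "ty": 0, "tz": 0, "ax": 0, "ay": 0, "az": 0, "claw": -1},
  {"tx": 0, "ty": 0, "tz": 0, "ax": 0, "ay": 0, "az": 0, "claw": -1},
])

```text
clock: 23.4
tcp_pos: [0.5645, -0.1147, 0.2843]
eef_rot: [1.0, -0.017, 0.001, 0.0]
wrist_force: [-0.7, 0.4, -0.8]
gripper_width: 0.013
grip_force: 66.3
```

```bash
cat > held.py <<'E'
from go import *
def held(img,col):
    h=cv2.cvtColor(img,cv2.COLOR_BGR2HSV);m={"r":((h[...,0]<8)|(h[...,0]>172)),"y":(abs(h[...,0].astype(int)-26)<8),"b":(abs(h[...,0].astype(int)-110)<12)}[col]&(h[...,1]>140)&(h[...,2]>60)
    m=m[150:240,270:370];n,l,st,_=cv2.connectedComponentsWithStats(m.astype(np.uint8));i=1+st[1:,4].argmax();return st[i]+np.array([270,150,0,0,0])
E
python3 - <<'E'
from held import *
delta((.5645,-.1130),np.radians(-1.85))
d=cam("wrist");print("red",held(dict(np.load("w5.npz"))["img"],"r"),"yel",held(d["img"],"y"))
E
```

```text
yaw0 -1.9711132097810045 az -0.12111320978100702 tx -0.0075960749565954595 ty -0.16814396268137705 z 0.2842974589629763
red [ 284  173   75   67 3123] yel [ 283  150   87   90 4141]
```

jog_arm([
  {"tx": 0, "ty": -0.1, "tz": 1, "ax": 0, "ay": 0, "az": 0, "claw": -1},
  {"tx": 0, "ty": 0, "tz": 1, "ax": 0, "ay": 0, "az": 0, "claw": -1},
  {"tx": 0, "ty": 0, "tz": 0, "ax": 0, "ay": 0, "az": 0, "claw": -1},
  {"tx": 0, "ty": 0, "tz": 0, "ax": 0, "ay": 0, "az": 0, "claw": -1},
])

```text
clock: 23.78
tcp_pos: [0.5638, -0.1115, 0.2634]
eef_rot: [1.0, -0.016, -0.001, -0.0]
wrist_force: [-0.2, 0.0, -0.8]
gripper_width: 0.0126
grip_force: 69.7
```

jog_arm([
  {"tx": 0, "ty": 0, "tz": 0, "ax": 0, "ay": 0, "az": 0, "claw": -1},
])

```text
clock: 23.87
tcp_pos: [0.5643, -0.1118, 0.2639]
eef_rot: [1.0, -0.016, 0.0, -0.0]
wrist_force: [-0.3, 0.3, -1.1]
gripper_width: 0.013
grip_force: 69.7
```

jog_arm([
  {"tx": 0, "ty": 0.13, "tz": 0.8, "ax": 0, "ay": 0, "az": 0, "claw": -1},
  {"tx": 0, "ty": 0, "tz": 0.8, "ax": 0, "ay": 0, "az": 0, "claw": -1},
  {"tx": 0, "ty": 0, "tz": 0.5, "ax": 0, "ay": 0, "az": 0, "claw": -1},
  {"tx": 0, "ty": 0, "tz": 0.5, "ax": 0, "ay": 0, "az": 0, "claw": -1},
  {"tx": 0, "ty": 0, "tz": 0.4, "ax": 0, "ay": 0, "az": 0, "claw": -1},
  {"tx": 0, "ty": 0, "tz": 0, "ax": 0, "ay": 0, "az": 0, "claw": -1},
])

```text
clock: 24.37
tcp_pos: [0.5613, -0.1137, 0.2351]
eef_rot: [1.0, -0.016, -0.005, -0.001]
wrist_force: [-17.2, 4.4, 26.7]
gripper_width: 0.0129
grip_force: 82.6
```

jog_arm([
  {"tx": 0, "ty": 0, "tz": 0.3, "ax": 0, "ay": 0, "az": 0, "claw": -1},
  {"tx": 0, "ty": 0, "tz": 0.3, "ax": 0, "ay": 0, "az": 0, "claw": -1},
  {"tx": 0, "ty": 0, "tz": 0.3, "ax": 0, "ay": 0, "az": 0, "claw": -1},
  {"tx": 0, "ty": 0, "tz": 0.2, "ax": 0, "ay": 0, "az": 0, "claw": -1},
  {"tx": 0, "ty": 0, "tz": 0, "ax": 0, "ay": 0, "az": 0, "claw": -1},
])

```text
clock: 24.78
tcp_pos: [0.562, -0.1137, 0.2247]
eef_rot: [1.0, -0.017, -0.003, -0.001]
wrist_force: [-17.6, 3.5, 34.8]
gripper_width: 0.0131
grip_force: 93.6
```

jog_arm([
  {"tx": -0.2, "ty": 0, "tz": 0, "ax": 0, "ay": 0, "az": 0, "claw": -1},
  {"tx": 0, "ty": 0, "tz": 0.1, "ax": 0, "ay": 0, "az": 0, "claw": -1},
  {"tx": 0, "ty": 0, "tz": 0, "ax": 0, "ay": 0, "az": 0, "claw": -1},
])

```text
clock: 25.03
tcp_pos: [0.5614, -0.1137, 0.2248]
eef_rot: [1.0, -0.017, -0.001, -0.001]
wrist_force: [-14.3, 4.2, 29.8]
gripper_width: 0.0129
grip_force: 92.9
```

jog_arm([
  {"tx": -0.2, "ty": 0, "tz": 0, "ax": 0, "ay": 0, "az": 0, "claw": -1},
  {"tx": 0, "ty": 0.05, "tz": 0, "ax": 0, "ay": 0, "az": 0, "claw": -1},
  {"tx": 0, "ty": 0, "tz": 0.1, "ax": 0, "ay": 0, "az": 0, "claw": -1},
  {"tx": 0, "ty": 0, "tz": 0, "ax": 0, "ay": 0, "az": 0, "claw": -1},
])

```text
clock: 25.37
tcp_pos: [0.5604, -0.1138, 0.224]
eef_rot: [1.0, -0.016, 0.001, -0.001]
wrist_force: [-11.2, 3.7, 29.5]
gripper_width: 0.0131
grip_force: 92.7
```

```bash
python3 - <<'E'
from go import *
s=read_state();print(s["tcp_pos"],Ro.from_quat(s["eef_rot"]).as_matrix(),s["wrist_force"],s["ft_torque"])
d=cam("wrist");np.savez("w7.npz",**d);cv2.imwrite("pics/w7.png",cv2.resize(d["img"],(800,500),interpolation=cv2.INTER_CUBIC))
E
```

```text
[ 0.5604 -0.1138  0.224 ] [[ 0.9995 -0.0326  0.0013]
 [-0.0326 -0.9995  0.0014]
 [ 0.0012 -0.0015 -1.    ]] [-11.1747   3.7071  29.4887] [0.9503 1.2373 0.0188]
```

View pics/w7.png

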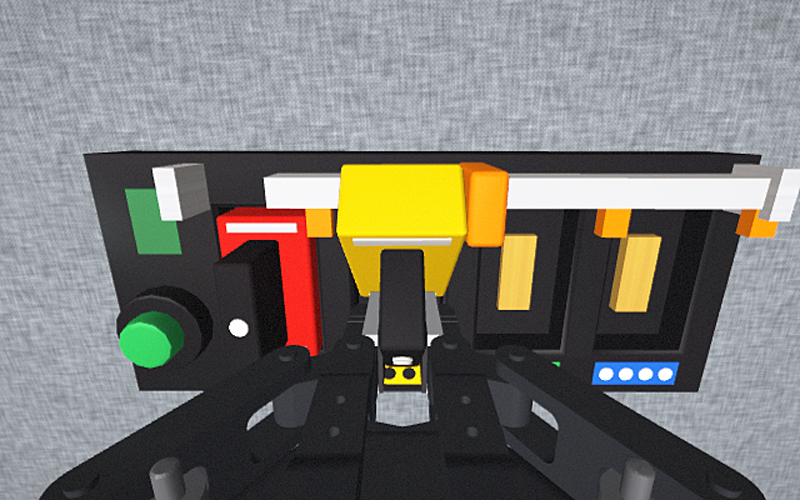

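The yellow cartridge has pitched in the grip. Its +x end sits up on the edge near the lock, so I'll lift it, lay it flat on the bench where it came from, and grip it again.

jog_arm([
  {"tx": 0, "ty": 0, "tz": -1, "ax": 0, "ay": 0, "az": 0, "claw": -1},
  {"tx": 0, "ty": 0, "tz": -2, "ax": 0, "ay": 0, "az": 0, "claw": -1},
  {"tx": 0, "ty": 0, "tz": -3.5, "ax": 0, "ay": 0, "az": 0, "claw": -1},
  {"tx": 0, "ty": 0, "tz": -3.5, "ax": 0, "ay": 0, "az": 0, "claw": -1},
  {"tx": -1.94, "ty": -2.91, "tz": 0, "ax": 0, "ay": 0, "az": 0, "claw": -1},
  {"tx": -1.94, "ty": -2.91, "tz": 0, "ax": 0, "ay": 0, "az": 0, "claw": -1},
  {"tx": -1.94, "ty": -2.91, "tz": 0, "ax": 0, "ay": 0, "az": 0, "claw": -1},
  {"tx": -1.94, "ty": -2.91, "tz": 0, "ax": 0, "ay": 0, "az": 0, "claw": -1},
  {"tx": -1.94, "ty": -2.91, "tz": 0, "ax": 0, "ay": 0, "az": 0, "claw": -1},
  {"tx": -1.94, "ty": -2.91, "tz": 0, "ax": 0, "ay": 0, "az": 0, "claw": -1},
  {"tx": 0, "ty": 0, "tz": 0, "ax": 0, "ay": 0, "az": 0, "claw": -1},
  {"tx": 0, "ty": 0, "tz": 0, "ax": 0, "ay": 0, "az": 0, "claw": -1},
])

```text
clock: 26.42
tcp_pos: [0.4486, 0.0655, 0.3203]
eef_rot: [1.0, -0.014, -0.0, 0.0]
wrist_force: [0.3, -0.2, -1.6]
gripper_width: 0.0131
grip_force: 88.2
```

jog_arm([
  {"tx": 0, "ty": 0, "tz": 3, "ax": 0, "ay": 0, "az": 0, "claw": -1},
  {"tx": 0, "ty": 0, "tz": 3, "ax": 0, "ay": 0, "az": 0, "claw": -1},
  {"tx": 0, "ty": 0, "tz": 2, "ax": 0, "ay": 0, "az": 0, "claw": -1},
  {"tx": 0, "ty": 0, "tz": 0.5, "ax": 0, "ay": 0, "az": 0, "claw": -1},
  {"tx": 0, "ty": 0, "tz": 0.5, "ax": 0, "ay": 0, "az": 0, "claw": -1},
])

```text
clock: 26.83
tcp_pos: [0.4499, 0.0631, 0.2298]
eef_rot: [1.0, -0.017, -0.001, 0.001]
wrist_force: [1.1, -0.2, -0.8]
gripper_width: 0.0126
grip_force: 88.3
```

jog_arm([
  {"tx": 0, "ty": 0, "tz": 0.4, "ax": 0, "ay": 0, "az": 0, "claw": -1},
  {"tx": 0, "ty": 0, "tz": 0.4, "ax": 0, "ay": 0, "az": 0, "claw": -1},
  {"tx": 0, "ty": 0, "tz": 0.4, "ax": 0, "ay": 0, "az": 0, "claw": -1},
  {"tx": 0, "ty": 0, "tz": 0, "ax": 0, "ay": 0, "az": 0, "claw": -1},
])

```text
clock: 27.17
tcp_pos: [0.4496, 0.0642, 0.2188]
eef_rot: [1.0, -0.016, 0.0, -0.0]
wrist_force: [-0.1, 0.4, -0.6]
gripper_width: 0.0131
grip_force: 88.3
```

jog_arm([
  {"tx": 0, "ty": 0, "tz": 0.3, "ax": 0, "ay": 0, "az": 0, "claw": -1},
  {"tx": 0, "ty": 0, "tz": 0.3, "ax": 0, "ay": 0, "az": 0, "claw": -1},
  {"tx": 0, "ty": 0, "tz": 0.3, "ax": 0, "ay": 0, "az": 0, "claw": -1},
  {"tx": 0, "ty": 0, "tz": 0, "ax": 0, "ay": 0, "az": 0, "claw": -1},
])

```text
clock: 27.5
tcp_pos: [0.4493, 0.0643, 0.2093]
eef_rot: [1.0, -0.016, -0.0, 0.0]
wrist_force: [-1.0, 0.2, -1.6]
gripper_width: 0.0128
grip_force: 88.3
```

jog_arm([
  {"tx": 0, "ty": 0, "tz": 0.3, "ax": 0, "ay": 0, "az": 0, "claw": -1},
  {"tx": 0, "ty": 0, "tz": 0.3, "ax": 0, "ay": 0, "az": 0, "claw": -1},
  {"tx": 0, "ty": 0, "tz": 0, "ax": 0, "ay": 0, "az": 0, "claw": -1},
])

```text
clock: 27.75
tcp_pos: [0.4499, 0.0644, 0.2068]
eef_rot: [1.0, -0.016, -0.0, -0.0]
wrist_force: [-10.8, -0.9, 37.2]
gripper_width: 0.0128
grip_force: 94.0
```

jog_arm([
  {"tx": 0, "ty": 0, "tz": -0.3, "ax": 0, "ay": 0, "az": 0, "claw": -1},
  {"tx": 0, "ty": 0, "tz": 0, "ax": 0, "ay": 0, "az": 0, "claw": -0.5},
  {"tx": 0, "ty": 0, "tz": 0, "ax": 0, "ay": 0, "az": 0, "claw": 0},
  {"tx": 0, "ty": 0, "tz": 0, "ax": 0, "ay": 0, "az": 0, "claw": 0},
  {"tx": 0, "ty": 0, "tz": -1.5, "ax": 0, "ay": 0, "az": 0, "claw": 0},
  {"tx": 0, "ty": 0, "tz": -3.5, "ax": 0, "ay": 0, "az": 0, "claw": 0},
  {"tx": 0, "ty": 0, "tz": -3.5, "ax": 0, "ay": 0, "az": 0, "claw": 0},
  {"tx": 0, "ty": 0, "tz": -3.5, "ax": 0, "ay": 0, "az": 0, "claw": 0},
  {"tx": 0, "ty": 0, "tz": -0.8, "ax": 0, "ay": 0, "az": 0, "claw": 0},
  {"tx": 0, "ty": 0, "tz": 0, "ax": 0, "ay": 0, "az": 0, "claw": 0},
  {"tx": 0, "ty": 0, "tz": 0, "ax": 0, "ay": 0, "az": 0, "claw": 0},
  {"tx": 0, "ty": 0, "tz": 0, "ax": 0, "ay": 0, "az": 0, "claw": 0},
])

```text
clock: 28.75
tcp_pos: [0.4488, 0.0642, 0.333]
eef_rot: [1.0, -0.016, -0.002, 0.0]
wrist_force: [-0.9, 0.6, -0.1]
gripper_width: 0.0426
grip_force: 0.0
```

```bash
python3 - <<'E'
from h import *
d=cam("wrist");np.savez("w8.npz",**d)
s=read_state();print(s["tcp_pos"])
a=d["img"][120:360,140:540]
sd=cam("side");b=sd["img"][130:270,250:400]
cv2.imwrite("pics/w8.png",np.hstack([cv2.resize(a,(500,300),interpolation=cv2.INTER_CUBIC),cv2.resize(b,(300,300),interpolation=cv2.INTER_CUBIC)]))
E
```

```text
[0.44879908 0.06420917 0.33281917]
```

View pics/w8.png

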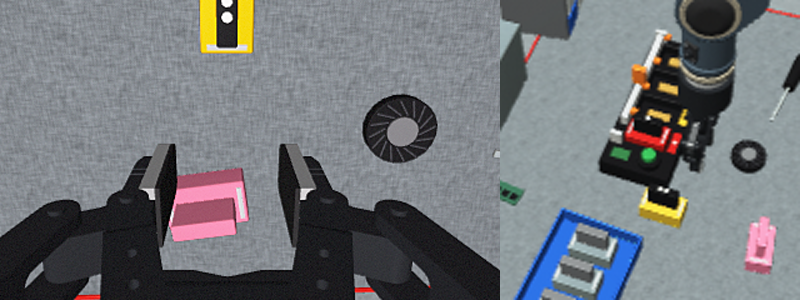

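Yellow now lies flat and unobstructed on the bench, a few cm further in +x. I'll measure it by colour mask and dots.

```bash
python3 - <<'E'
from go import *
d=dict(np.load("w8.npz"));img=d["img"]
h=cv2.cvtColor(img,cv2.COLOR_BGR2HSV)
m=((abs(h[...,0].astype(int)-26)<8)&(h[...,1]>140)&(h[...,2]>80)).astype(np.uint8)
m[:,380:]=0;m[200:]=0
m=cv2.morphologyEx(m,cv2.MORPH_CLOSE,np.ones((25,25)))
cs,_=cv2.findContours(m,0,1);c=max(cs,key=cv2.contourArea);print(cv2.approxPolyDP(c,4,True).reshape(-1,2).tolist(),cv2.boxPoints(cv2.minAreaRect(c)).tolist(),cv2.boundingRect(c))
x,y,w,hh=cv2.boundingRect(c)
roi=((h[y:y+hh,x:x+w,1]<60)&(h[y:y+hh,x:x+w,2]>150)).astype(np.uint8)
n,l,st,ce=cv2.connectedComponentsWithStats(roi);print(st.tolist(),(ce+[x,y]).round(1).tolist())
E
```

```text
[[300, 84], [300, 160], [340, 162], [343, 85]] [[299.0, 84.0], [343.0, 84.0], [343.0, 162.0], [299.0, 162.0]] (299, 84, 45, 79)
[[0, 0, 45, 79, 3174], [5, 4, 35, 4, 138], [18, 33, 9, 9, 65], [18, 45, 9, 10, 61], [44, 59, 1, 18, 18], [0, 70, 1, 1, 1], [6, 72, 33, 4, 93], [0, 75, 2, 4, 5]] [[320.9, 123.0], [321.2, 89.5], [321.1, 120.9], [321.2, 133.6], [343.0, 151.5], [299.0, 154.0], [321.0, 157.8], [299.2, 160.8]]
```

```bash
python3 - <<'E'
from go import *
d=dict(np.load("w8.npz"))
c=[(.035,.02,.026),(.035,-.02,.026),(-.035,-.02,.026),(-.035,.02,.026)]
v=fit(d,list(zip(c+[(0,0,.058)]*2,[(300,84),(343.5,84.5),(343,162),(300,161.5),(321.15,127.3),(321.15,127.3)])),[.49,.06,-.03],1)
delta(v[:2],v[2])
# where was it in the grip: held yellow w7 vs red w5 dots
E
```

```text
[ 0.5032  0.0617 -0.0349] deg -2.0014564910621453
[[-1.4, -0.7], [1.0, -0.9], [-0.5, 0.9], [-0.0, 1.2], [0.3, -0.1], [0.3, -0.1]]
yaw0 -1.8483213542466874 az 0.15313513681546037 tx 5.430266047518606 ty 0.06627183155275833 z 0.33291889401456715
```

jog_arm([
  {"tx": 2.7, "ty": 0.05, "tz": 0, "ax": 0, "ay": 0, "az": 0, "claw": 0},
  {"tx": 2.7, "ty": 0, "tz": 0, "ax": 0, "ay": 0, "az": 0, "claw": 0},
  {"tx": 0, "ty": 0, "tz": 3.5, "ax": 0, "ay": 0, "az": 0, "claw": 0},
  {"tx": 0, "ty": 0, "tz": 3.5, "ax": 0, "ay": 0, "az": 0, "claw": 0},
  {"tx": 0, "ty": 0, "tz": 3, "ax": 0, "ay": 0, "az": 0, "claw": 0},
  {"tx": 0, "ty": 0, "tz": 2.3, "ax": 0, "ay": 0, "az": 0, "claw": 0},
  {"tx": 0, "ty": 0, "tz": 0, "ax": 0, "ay": 0, "az": 0, "claw": -0.4},
  {"tx": 0, "ty": 0, "tz": 0, "ax": 0, "ay": 0, "az": 0, "claw": -0.6},
  {"tx": 0, "ty": 0, "tz": 0, "ax": 0, "ay": 0, "az": 0, "claw": -0.8},
  {"tx": 0, "ty": 0, "tz": 0, "ax": 0, "ay": 0, "az": 0, "claw": -1},
  {"tx": 0, "ty": 0, "tz": 0, "ax": 0, "ay": 0, "az": 0, "claw": -1},
  {"tx": 0, "ty": 0, "tz": 0, "ax": 0, "ay": 0, "az": 0, "claw": -1},
])

```text
clock: 29.85
tcp_pos: [0.5037, 0.0621, 0.2129]
eef_rot: [1.0, -0.016, 0.001, -0.0]
wrist_force: [-0.3, -0.6, -1.1]
gripper_width: 0.0125
grip_force: 61.4
```

```bash
cat >> held.py <<'E'
def dots(img):
    h=cv2.cvtColor(img,cv2.COLOR_BGR2HSV);r=h[170:330,305:340]
    n,l,st,ce=cv2.connectedComponentsWithStats(((r[...,1]<70)&(r[...,2]>170)).astype(np.uint8))
    return [(st[i].tolist()[2:],(ce[i]+[305,170]).round(1).tolist()) for i in range(1,n) if st[i,4]>15]
E
python3 - <<'E'
from held import *
s=read_state();print(s["tcp_pos"],s["gripper_width"],s["grip_force"],s["wrist_force"]);d=cam("wrist");np.savez("w9.npz",**d)
print("red",dots(dict(np.load("w5.npz"))["img"]),"yel now",dots(d["img"]),"w7",dots(dict(np.load("w7.npz"))["img"]))
E
```

```text
[0.5037 0.0621 0.2129] 0.012524518433325083 61.355799436569214 [-0.3339 -0.6009 -1.05  ]
red [([35, 8, 280], [322.0, 192.5]), ([16, 15, 175], [321.5, 276.1]), ([35, 15, 308], [322.1, 324.1])] yel now [([35, 7, 245], [322.0, 187.0]), ([15, 14, 170], [321.6, 258.6]), ([15, 14, 158], [321.6, 277.9]), ([26, 18, 273], [316.2, 320.5]), ([10, 18, 77], [335.9, 320.0])] w7 [([35, 6, 176], [321.9, 193.0]), ([16, 7, 88], [321.4, 288.2]), ([35, 16, 394], [321.8, 321.1])]
```

```bash
python3 - <<'E'
from held import *
# tool-frame offset of held cartridge via mount only
M=get_image("wrist");K=M["mtx"];T=M["mount"]
def off(px,zt):
    r=T[:3,:3]@np.linalg.inv(K)@[*px,1];return (T[:3,3]+r*(zt-T[2,3])/r[2])[:2]*1000
print("red dot",off((321.5,276.1),.209-.058),"label",off((322,192.5),.209-.026))
print("yel dot",off((321.6,268.3),.2129-.058),"label",off((322,187.0),.2129-.026))
delta((.5635,-.1132),np.radians(-1.8))
E
```

```text
red dot [-3.0992  0.6237] label [27.6579  0.8453]
yel dot [-1.3549  0.6689] label [29.638   0.8483]
yaw0 -1.8493677037652796 az -0.04936770376527854 tx 6.53951121302124 ty 17.332139224890742 z 0.21252104631908028
```

jog_arm([
  {"tx": 0, "ty": 0, "tz": -2.5, "ax": 0, "ay": 0, "az": 0, "claw": -1},
  {"tx": 0, "ty": 0, "tz": -3.5, "ax": 0, "ay": 0, "az": 0, "claw": -1},
  {"tx": 0, "ty": 0, "tz": -3.5, "ax": 0, "ay": 0, "az": 0, "claw": -1},
  {"tx": 1.294, "ty": 3.466, "tz": 0, "ax": 0, "ay": 0, "az": 0, "claw": -1},
  {"tx": 1.294, "ty": 3.466, "tz": 0, "ax": 0, "ay": 0, "az": 0, "claw": -1},
  {"tx": 1.294, "ty": 3.466, "tz": 0, "ax": 0, "ay": 0, "az": 0, "claw": -1},
  {"tx": 1.294, "ty": 3.466, "tz": 0, "ax": 0, "ay": 0, "az": 0, "claw": -1},
  {"tx": 1.294, "ty": 3.466, "tz": 0, "ax": 0, "ay": 0, "az": 0, "claw": -1},
  {"tx": 0, "ty": 0, "tz": 3.5, "ax": 0, "ay": 0, "az": 0, "claw": -1},
  {"tx": 0, "ty": 0, "tz": 0, "ax": 0, "ay": 0, "az": 0, "claw": -1},
  {"tx": 0, "ty": 0, "tz": 0, "ax": 0, "ay": 0, "az": 0, "claw": -1},
  {"tx": 0, "ty": 0, "tz": 0, "ax": 0, "ay": 0, "az": 0, "claw": -1},
])

```text
clock: 30.95
tcp_pos: [0.5626, -0.1129, 0.2719]
eef_rot: [1.0, -0.016, 0.0, -0.0]
wrist_force: [-0.5, 0.1, -0.7]
gripper_width: 0.0125
grip_force: 91.6
```

jog_arm([
  {"tx": 0, "ty": 0, "tz": 0, "ax": 0, "ay": 0, "az": 0, "claw": -1},
  {"tx": 0, "ty": 0, "tz": 0, "ax": 0, "ay": 0, "az": 0, "claw": -1},
])

```text
clock: 31.12
tcp_pos: [0.5628, -0.1124, 0.2724]
eef_rot: [1.0, -0.015, 0.001, -0.0]
wrist_force: [-0.2, -0.2, -0.6]
gripper_width: 0.0129
grip_force: 91.6
```

```bash
python3 - <<'E'
from held import *
d=cam("wrist");np.savez("w10.npz",**d);print(dots(d["img"]))
a=d["img"][90:340,60:620]
cv2.imwrite("pics/w10.png",cv2.resize(a,(800,357),interpolation=cv2.INTER_CUBIC))
E
```

```text
[([35, 7, 245], [322.0, 184.0]), ([16, 13, 167], [321.2, 283.9]), ([35, 33, 954], [321.8, 314.8])]
```

View pics/w10.png

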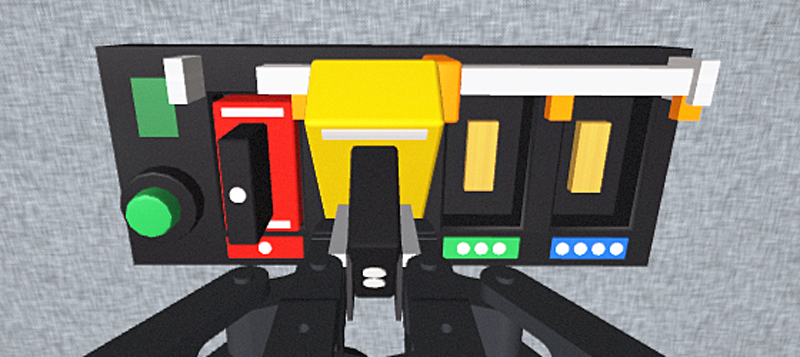

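The cartridge is pitched nose-up, and its front right corner sits over the lock handle, so it clipped the handle on the way down. I'll lay it flat again and come in with x and y biased away from the handle.

jog_arm([
  {"tx": 0, "ty": 0, "tz": -2, "ax": 0, "ay": 0, "az": 0, "claw": -1},
  {"tx": 0, "ty": 0, "tz": -3, "ax": 0, "ay": 0, "az": 0, "claw": -1},
  {"tx": -1.98, "ty": -2.89, "tz": 0, "ax": 0, "ay": 0, "az": 0, "claw": -1},
  {"tx": -1.98, "ty": -2.89, "tz": 0, "ax": 0, "ay": 0, "az": 0, "claw": -1},
  {"tx": -1.98, "ty": -2.89, "tz": 0, "ax": 0, "ay": 0, "az": 0, "claw": -1},
  {"tx": -1.98, "ty": -2.89, "tz": 0, "ax": 0, "ay": 0, "az": 0, "claw": -1},
  {"tx": -1.98, "ty": -2.89, "tz": 0, "ax": 0, "ay": 0, "az": 0, "claw": -1},
  {"tx": -1.98, "ty": -2.89, "tz": 0, "ax": 0, "ay": 0, "az": 0, "claw": -1},
  {"tx": 0, "ty": 0, "tz": 3.5, "ax": 0, "ay": 0, "az": 0, "claw": -1},
  {"tx": 0, "ty": 0, "tz": 3.5, "ax": 0, "ay": 0, "az": 0, "claw": -1},
  {"tx": 0, "ty": 0, "tz": 2.5, "ax": 0, "ay": 0, "az": 0, "claw": -1},
  {"tx": 0, "ty": 0, "tz": 0, "ax": 0, "ay": 0, "az": 0, "claw": -1},
])

```text
clock: 32.17
tcp_pos: [0.4474, 0.0643, 0.2235]
eef_rot: [1.0, -0.015, -0.004, 0.001]
wrist_force: [-0.4, -0.0, -1.2]
gripper_width: 0.0127
grip_force: 91.5
```

```bash
python3 - <<'E'
from held import *
s=read_state();print(s["tcp_pos"],s["wrist_force"])
d=dict(np.load("w5.npz"));h=cv2.cvtColor(d["img"],cv2.COLOR_BGR2HSV)
m=((abs(h[...,0].astype(int)-14)<6)&(h[...,1]>170)&(h[...,2]>90)).astype(np.uint8)
n,l,st,ce=cv2.connectedComponentsWithStats(m);i=max((k for k in range(1,n) if 430<ce[k][0]<500),key=lambda k:st[k,4]);print(st[i])
ys,xs=np.where(l==i)
for r in range(ys.min(),ys.max()+1,5): print(r,xs[ys==r].min(),xs[ys==r].max(),h[r,xs[ys==r].min():xs[ys==r].max()+1:4,2])
v=np.array([.5632,-.1237,-.0322]);c,s=np.cos(v[2]),np.sin(v[2])
for p in((445,128),(487,128),(487,165)):
    X=unproj(d,p,.082);r=X[:2]-v[:2];print(p,c*r[0]+s*r[1],-s*r[0]+c*r[1])
E
```

```text
[0.4474 0.0643 0.2235] [-0.3516 -0.0014 -1.243 ]
[ 438  124   51   55 1172]
124 447 466 [144 218 209 201 185]
129 446 488 [210 204 204 210 212 219 255 255 255 255 255]
134 446 487 [200 201 203 208 209 201 255 255 255 255 255]
139 445 486 [198 200 206 206 207 204 255 255 255 255 255]
144 445 485 [199 205 204 204 205 212 255 255 255 255 255]
149 444 485 [201 204 202 201 208 201 255 255 255 255 255]
154 439 484 [216 205 200 200 201 203 198 255 255 255 255 255]
159 438 484 [178 255 181 200 202 204 198 255 255 255 255 255]
164 438 483 [218 255 255 255 255 198 198 255 255 255 255 255]
169 458 463 [174 209]
174 457 457 [159]
(445, 128) 0.057905924964901226 0.0007252392652551533
(487, 128) 0.057915619465481884 -0.022749733719879667
(487, 165) 0.03693873315779148 -0.026125492584182085
```

jog_arm([
  {"tx": 0, "ty": 0, "tz": 0.4, "ax": 0, "ay": 0, "az": 0, "claw": -1},
  {"tx": 0, "ty": 0, "tz": 0.4, "ax": 0, "ay": 0, "az": 0, "claw": -1},
  {"tx": 0, "ty": 0, "tz": 0.3, "ax": 0, "ay": 0, "az": 0, "claw": -1},
  {"tx": 0, "ty": 0, "tz": 0.2, "ax": 0, "ay": 0, "az": 0, "claw": -1},
  {"tx": 0, "ty": 0, "tz": 0, "ax": 0, "ay": 0, "az": 0, "claw": -1},
])

```text
clock: 32.58
tcp_pos: [0.4497, 0.0639, 0.2143]
eef_rot: [1.0, -0.016, 0.001, -0.0]
wrist_force: [0.2, -0.0, -0.8]
gripper_width: 0.0124
grip_force: 91.5
```

jog_arm([
  {"tx": 0, "ty": 0, "tz": 0.2, "ax": 0, "ay": 0, "az": 0, "claw": -1},
  {"tx": 0, "ty": 0, "tz": 0.2, "ax": 0, "ay": 0, "az": 0, "claw": -1},
  {"tx": 0, "ty": 0, "tz": 0.15, "ax": 0, "ay": 0, "az": 0, "claw": -1},
  {"tx": 0, "ty": 0, "tz": 0, "ax": 0, "ay": 0, "az": 0, "claw": -1},
])

```text
clock: 32.92
tcp_pos: [0.4499, 0.0639, 0.21]
eef_rot: [1.0, -0.016, 0.0, -0.0]
wrist_force: [-5.3, -1.3, 19.2]
gripper_width: 0.0127
grip_force: 94.7
```

jog_arm([
  {"tx": 0, "ty": 0, "tz": -0.2, "ax": 0, "ay": 0, "az": 0, "claw": -1},
  {"tx": 0, "ty": 0, "tz": 0, "ax": 0, "ay": 0, "az": 0, "claw": -0.66},
  {"tx": 0, "ty": 0, "tz": 0, "ax": 0, "ay": 0, "az": 0, "claw": -0.6},
  {"tx": 0, "ty": 0, "tz": 0, "ax": 0, "ay": 0, "az": 0, "claw": -0.4},
  {"tx": 0, "ty": 0, "tz": 0, "ax": 0, "ay": 0, "az": 0, "claw": 0},
  {"tx": 0, "ty": 0, "tz": 0, "ax": 0, "ay": 0, "az": 0, "claw": 0},
  {"tx": 0, "ty": 0, "tz": -2, "ax": 0, "ay": 0, "az": 0, "claw": 0},
  {"tx": 0, "ty": 0, "tz": -3.5, "ax": 0, "ay": 0, "az": 0, "claw": 0},
  {"tx": 0, "ty": 0, "tz": -3.5, "ax": 0, "ay": 0, "az": 0, "claw": 0},
  {"tx": 0, "ty": 0, "tz": -3.3, "ax": 0, "ay": 0, "az": 0, "claw": 0},
  {"tx": 0, "ty": 0, "tz": 0, "ax": 0, "ay": 0, "az": 0, "claw": 0},
  {"tx": 0, "ty": 0, "tz": 0, "ax": 0, "ay": 0, "az": 0, "claw": 0},
])

```text
clock: 33.92
tcp_pos: [0.4498, 0.064, 0.3349]
eef_rot: [1.0, -0.016, 0.002, -0.001]
wrist_force: [-0.4, -0.5, -0.3]
gripper_width: 0.0426
grip_force: 0.0
```

jog_arm([
  {"tx": 0, "ty": 0, "tz": 0, "ax": 0, "ay": 0, "az": 0, "claw": 0},
])

```text
clock: 34.0
tcp_pos: [0.4489, 0.0638, 0.3327]
eef_rot: [1.0, -0.016, -0.0, 0.0]
wrist_force: [0.8, -0.2, -1.3]
gripper_width: 0.0425
grip_force: 0.0
```

```bash
cat > seg.py <<'E'
from held import *
HUE={"y":26,"b":110,"r":0}
def seg(img,col,roi):
    h=cv2.cvtColor(img,cv2.COLOR_BGR2HSV);x0,x1,y0,y1=roi
    m=((abs(h[...,0].astype(int)-HUE[col])<9)&(h[...,1]>130)&(h[...,2]>60)).astype(np.uint8)
    k=np.zeros_like(m);k[y0:y1,x0:x1]=m[y0:y1,x0:x1];k=cv2.morphologyEx(k,cv2.MORPH_CLOSE,np.ones((21,21)))
    cs,_=cv2.findContours(k,0,1);c=max(cs,key=cv2.contourArea)
    x,y,w,hh=cv2.boundingRect(c);x-=12;w+=24;x=max(x,0)
    q=h[y:y+hh,x:x+w];n,l,st,ce=cv2.connectedComponentsWithStats(((q[...,1]<70)&(q[...,2]>150)).astype(np.uint8))
    D=[(st[i,2:].tolist(),(ce[i]+[x,y]).round(1).tolist()) for i in range(1,n) if st[i,4]>20]
    return cv2.contourArea(c),cv2.approxPolyDP(c,3,True).reshape(-1,2).tolist(),D
E
python3 - <<'E'
from seg import *
d=cam("wrist");np.savez("w11.npz",**d);print(read_state()["tcp_pos"]);print(seg(d["img"],"y",(200,420,60,260)))
E
```

```text
[0.4487 0.0638 0.332 ]
(3212.5, [[301, 97], [301, 173], [341, 173], [343, 98]], [([12, 8, 41], [293.4, 100.1]), ([34, 5, 169], [321.4, 103.0]), ([5, 12, 31], [345.0, 109.0]), ([5, 12, 21], [354.3, 113.2]), ([12, 32, 121], [295.1, 123.1]), ([12, 27, 112], [349.2, 137.3]), ([9, 7, 43], [290.5, 133.0]), ([9, 9, 63], [321.3, 135.0]), ([6, 17, 37], [297.9, 149.1]), ([9, 9, 58], [321.4, 147.2]), ([6, 17, 44], [344.6, 155.8]), ([14, 19, 91], [293.7, 162.2]), ([8, 13, 59], [351.4, 167.9]), ([9, 4, 32], [309.5, 169.6]), ([10, 4, 34], [333.2, 169.6])])
```

```bash
python3 - <<'E'
from seg import *
d=dict(np.load("w11.npz"))
c=[(.035,.02,.026),(.035,-.02,.026),(-.035,-.02,.026),(-.035,.02,.026)]
v=fit(d,list(zip(c+[(0,0,.058)]*2,[(301,97),(343.5,97.5),(343,173.5),(301,173.5),(321.35,141.1),(321.35,141.1)])),[.49,.06,-.03],1)
delta(v[:2],v[2])
E
```

```text
[ 0.4931  0.0615 -0.0326] deg -1.8675467751993815
[[-1.8, -0.3], [1.1, -0.7], [-0.2, 0.9], [-0.4, 0.8], [0.5, -0.1], [0.5, -0.1]]
yaw0 -1.8451924325068947 az 0.022354342692483802 tx 4.437828189094147 ty 0.08553566684196151 z 0.332045676707454
```

jog_arm([
  {"tx": 2.2, "ty": 0.09, "tz": 0, "ax": 0, "ay": 0, "az": 0, "claw": 0},
  {"tx": 2.2, "ty": 0, "tz": 0, "ax": 0, "ay": 0, "az": 0, "claw": 0},
  {"tx": 0, "ty": 0, "tz": 3.5, "ax": 0, "ay": 0, "az": 0, "claw": 0},
  {"tx": 0, "ty": 0, "tz": 3.5, "ax": 0, "ay": 0, "az": 0, "claw": 0},
  {"tx": 0, "ty": 0, "tz": 3, "ax": 0, "ay": 0, "az": 0, "claw": 0},
  {"tx": 0, "ty": 0, "tz": 2.5, "ax": 0, "ay": 0, "az": 0, "claw": 0},
  {"tx": 0, "ty": 0, "tz": 0, "ax": 0, "ay": 0, "az": 0, "claw": -0.4},
  {"tx": 0, "ty": 0, "tz": 0, "ax": 0, "ay": 0, "az": 0, "claw": -0.6},
  {"tx": 0, "ty": 0, "tz": 0, "ax": 0, "ay": 0, "az": 0, "claw": -0.8},
  {"tx": 0, "ty": 0, "tz": 0, "ax": 0, "ay": 0, "az": 0, "claw": -1},
  {"tx": 0, "ty": 0, "tz": 0, "ax": 0, "ay": 0, "az": 0, "claw": -1},
  {"tx": 0, "ty": 0, "tz": 0, "ax": 0, "ay": 0, "az": 0, "claw": -1},
])

```text
clock: 35.05
tcp_pos: [0.4937, 0.0616, 0.2094]
eef_rot: [1.0, -0.016, 0.001, -0.0]
wrist_force: [0.7, -0.2, -1.9]
gripper_width: 0.0129
grip_force: 61.7
```

jog_arm([
  {"tx": 0, "ty": 0, "tz": -2, "ax": 0, "ay": 0, "az": 0, "claw": -1},
  {"tx": 0, "ty": 0, "tz": -3, "ax": 0, "ay": 0, "az": 0, "claw": -1},
  {"tx": 0, "ty": 0, "tz": -3, "ax": 0, "ay": 0, "az": 0, "claw": -1},
  {"tx": 0, "ty": 0, "tz": -3, "ax": 0, "ay": 0, "az": 0, "claw": -1},
  {"tx": 0, "ty": 0, "tz": 0, "ax": 0, "ay": 0, "az": 0, "claw": -1},
  {"tx": 0, "ty": 0, "tz": 0, "ax": 0, "ay": 0, "az": 0, "claw": -1},
])

```text
clock: 35.55
tcp_pos: [0.4937, 0.0616, 0.3205]
eef_rot: [1.0, -0.016, 0.003, -0.001]
wrist_force: [-0.4, -0.7, -1.3]
gripper_width: 0.013
grip_force: 61.8
```

```bash
python3 - <<'E'
from held import *
s=read_state();print(s["tcp_pos"],s["gripper_width"],s["grip_force"],s["wrist_force"]);d=cam("wrist")
print(dots(d["img"]));delta((.5628,-.1122),np.radians(-1.8))
E
```

```text
[0.4937 0.0616 0.3205] 0.012991201413732402 61.81964635848999 [-0.4022 -0.683  -1.2551]
[([35, 8, 280], [322.0, 188.5]), ([16, 15, 174], [321.7, 262.3]), ([16, 14, 162], [321.6, 281.9]), ([7, 13, 56], [331.0, 323.1])]
yaw0 -1.8458593427446361 az -0.04585934274463522 tx 7.5204380418165755 ty 17.146828310242377 z 0.3189130841153019
```

jog_arm([
  {"tx": 1.25, "ty": 2.86, "tz": 0, "ax": 0, "ay": 0, "az": 0, "claw": -1},
  {"tx": 1.25, "ty": 2.86, "tz": 0, "ax": 0, "ay": 0, "az": 0, "claw": -1},
  {"tx": 1.25, "ty": 2.86, "tz": 0, "ax": 0, "ay": 0, "az": 0, "claw": -1},
  {"tx": 1.25, "ty": 2.86, "tz": 0, "ax": 0, "ay": 0, "az": 0, "claw": -1},
  {"tx": 1.25, "ty": 2.86, "tz": 0, "ax": 0, "ay": 0, "az": 0, "claw": -1},
  {"tx": 1.25, "ty": 2.86, "tz": 0, "ax": 0, "ay": 0, "az": 0, "claw": -1},
  {"tx": 0, "ty": 0, "tz": 0, "ax": 0, "ay": 0, "az": 0, "claw": -1},
  {"tx": 0, "ty": 0, "tz": 0, "ax": 0, "ay": 0, "az": 0, "claw": -1},
  {"tx": 0, "ty": 0, "tz": 0, "ax": 0, "ay": 0, "az": 0, "claw": -1},
  {"tx": 0, "ty": 0, "tz": 0, "ax": 0, "ay": 0, "az": 0, "claw": -1},
])

```text
clock: 36.43
tcp_pos: [0.5622, -0.1109, 0.3172]
eef_rot: [1.0, -0.015, -0.001, -0.001]
wrist_force: [0.2, 0.1, -0.3]
gripper_width: 0.013
grip_force: 61.8
```

jog_arm([
  {"tx": 0, "ty": 0, "tz": 1, "ax": 0, "ay": 0, "az": 0, "claw": -1},
  {"tx": 0, "ty": 0, "tz": 0.5, "ax": 0, "ay": 0, "az": 0, "claw": -1},
  {"tx": 0, "ty": 0, "tz": 0.3, "ax": 0, "ay": 0, "az": 0, "claw": -1},
  {"tx": 0, "ty": 0, "tz": 0, "ax": 0, "ay": 0, "az": 0, "claw": -1},
])

```text
clock: 36.77
tcp_pos: [0.5622, -0.1117, 0.299]
eef_rot: [1.0, -0.016, -0.001, -0.0]
wrist_force: [-0.5, -0.6, -1.1]
gripper_width: 0.0128
grip_force: 61.8
```

```bash
python3 - <<'E'
from held import *
d=cam("wrist");np.savez("w12.npz",**d)
print(dots(d["img"]));s=read_state();print(s["tcp_pos"])
h=cv2.cvtColor(d["img"],cv2.COLOR_BGR2HSV)
# handle top (bright orange) and held yellow -y edge
m=((abs(h[...,0].astype(int)-14)<6)&(h[...,1]>170)&(h[...,2]>235))
for r in range(120,190,5):
    x=np.where(m[r,340:480])[0]+340
    y=np.where((abs(h[r,300:420,0].astype(int)-27)<6)&(h[r,300:420,1]>140))[0]+300
    print(r,(x.min(),x.max()) if len(x) else None,(y.min(),y.max()) if len(y) else None)
v=np.array([.5632,-.1237,-.0322]);c,sn=np.cos(v[2]),np.sin(v[2])
def loc(p,z):
    X=unproj(d,p,z);r=X[:2]-v[:2];return c*r[0]+sn*r[1],-sn*r[0]+c*r[1]
for p in((380,140),(400,140)): print(loc(p,.082))
E
```

```text
[([35, 8, 280], [322.0, 188.5]), ([16, 15, 184], [321.5, 262.2]), ([16, 14, 170], [321.5, 281.7]), ([22, 16, 192], [330.7, 322.1])]
[ 0.5625 -0.1119  0.2995]
120 None None
125 (np.int64(354), np.int64(354)) None
130 (np.int64(357), np.int64(375)) (np.int64(360), np.int64(361))
135 (np.int64(357), np.int64(374)) None
140 (np.int64(357), np.int64(374)) (np.int64(361), np.int64(361))
145 (np.int64(357), np.int64(374)) None
150 (np.int64(373), np.int64(446)) None
155 (np.int64(356), np.int64(374)) None
160 (np.int64(354), np.int64(445)) (np.int64(352), np.int64(353))
165 None None
170 None (np.int64(300), np.int64(400))
175 None (np.int64(300), np.int64(399))
180 None (np.int64(300), np.int64(399))
185 None (np.int64(351), np.int64(399))
(np.float64(0.049905805831694544), np.float64(-0.024711936225665504))
(np.float64(0.04994042311607538), np.float64(-0.03710697866576117))
```

jog_arm([
  {"tx": -0.3, "ty": 0, "tz": 0, "ax": 0, "ay": 0, "az": 0, "claw": -1},
  {"tx": 0, "ty": 0, "tz": 0, "ax": 0, "ay": 0, "az": 0, "claw": -1},
  {"tx": 0, "ty": 0, "tz": 1, "ax": 0, "ay": 0, "az": 0, "claw": -1},
  {"tx": 0, "ty": 0, "tz": 1, "ax": 0, "ay": 0, "az": 0, "claw": -1},
  {"tx": 0, "ty": 0, "tz": 1, "ax": 0, "ay": 0, "az": 0, "claw": -1},
  {"tx": 0, "ty": 0, "tz": 1, "ax": 0, "ay": 0, "az": 0, "claw": -1},
  {"tx": 0, "ty": 0, "tz": 0.8, "ax": 0, "ay": 0, "az": 0, "claw": -1},
  {"tx": 0, "ty": 0, "tz": 0.5, "ax": 0, "ay": 0, "az": 0, "claw": -1},
  {"tx": 0, "ty": 0, "tz": 0, "ax": 0, "ay": 0, "az": 0, "claw": -1},
  {"tx": 0, "ty": 0, "tz": 0, "ax": 0, "ay": 0, "az": 0, "claw": -1},
])

```text
clock: 37.65
tcp_pos: [0.5597, -0.1123, 0.2468]
eef_rot: [1.0, -0.016, -0.0, -0.0]
wrist_force: [-0.2, 0.6, -0.5]
gripper_width: 0.0129
grip_force: 61.8
```

jog_arm([
  {"tx": 0.15, "ty": 0, "tz": 0, "ax": 0, "ay": 0, "az": 0, "claw": -1},
  {"tx": 0.12, "ty": 0, "tz": 0, "ax": 0, "ay": 0, "az": 0, "claw": -1},
  {"tx": 0, "ty": 0, "tz": 0, "ax": 0, "ay": 0, "az": 0, "claw": -1},
  {"tx": 0, "ty": 0, "tz": 0, "ax": 0, "ay": 0, "az": 0, "claw": -1},
])

```text
clock: 37.98
tcp_pos: [0.5627, -0.1123, 0.2476]
eef_rot: [1.0, -0.016, 0.001, 0.0]
wrist_force: [0.6, -0.7, -1.0]
gripper_width: 0.0129
grip_force: 61.8
```

jog_arm([
  {"tx": 0, "ty": 0, "tz": 0.4, "ax": 0, "ay": 0, "az": 0, "claw": -1},
  {"tx": 0, "ty": 0, "tz": 0.4, "ax": 0, "ay": 0, "az": 0, "claw": -1},
  {"tx": 0, "ty": 0, "tz": 0.4, "ax": 0, "ay": 0, "az": 0, "claw": -1},
  {"tx": 0, "ty": 0, "tz": 0.2, "ax": 0, "ay": 0, "az": 0, "claw": -1},
  {"tx": 0, "ty": 0, "tz": 0, "ax": 0, "ay": 0, "az": 0, "claw": -1},
])

```text
clock: 38.4
tcp_pos: [0.5621, -0.1123, 0.2324]
eef_rot: [1.0, -0.016, -0.001, -0.0]
wrist_force: [-0.2, 0.2, -1.4]
gripper_width: 0.0127
grip_force: 61.8
```

In cleanly. Now press it home.

jog_arm([
  {"tx": 0, "ty": 0, "tz": 0.3, "ax": 0, "ay": 0, "az": 0, "claw": -1},
  {"tx": 0, "ty": 0, "tz": 0.3, "ax": 0, "ay": 0, "az": 0, "claw": -1},
  {"tx": 0, "ty": 0, "tz": 0.3, "ax": 0, "ay": 0, "az": 0, "claw": -1},
  {"tx": 0, "ty": 0, "tz": 0.3, "ax": 0, "ay": 0, "az": 0, "claw": -1},
  {"tx": 0, "ty": 0, "tz": 0.2, "ax": 0, "ay": 0, "az": 0, "claw": -1},
  {"tx": 0, "ty": 0, "tz": 0, "ax": 0, "ay": 0, "az": 0, "claw": -1},
])

```text
clock: 38.9
tcp_pos: [0.5625, -0.1123, 0.2193]
eef_rot: [1.0, -0.016, -0.0, -0.0]
wrist_force: [-1.0, 1.2, 0.3]
gripper_width: 0.0129
grip_force: 61.9
```

jog_arm([
  {"tx": 0, "ty": 0, "tz": 0.2, "ax": 0, "ay": 0, "az": 0, "claw": -1},
  {"tx": 0, "ty": 0, "tz": 0, "ax": 0, "ay": 0, "az": 0, "claw": -1},
])

```text
clock: 39.07
tcp_pos: [0.5626, -0.1123, 0.2191]
eef_rot: [1.0, -0.016, -0.0, -0.0]
wrist_force: [-5.4, 0.9, 15.0]
gripper_width: 0.0127
grip_force: 63.9
```

jog_arm([
  {"tx": 0, "ty": 0, "tz": -0.3, "ax": 0, "ay": 0, "az": 0, "claw": -0.5},
  {"tx": 0, "ty": 0, "tz": 0, "ax": 0, "ay": 0, "az": 0, "claw": -0.2},
  {"tx": 0, "ty": 0, "tz": 0, "ax": 0, "ay": 0, "az": 0, "claw": -0.2},
  {"tx": 0, "ty": 0, "tz": -2.5, "ax": 0, "ay": 0, "az": 0, "claw": -0.2},
  {"tx": 0, "ty": 0, "tz": -3.5, "ax": 0, "ay": 0, "az": 0, "claw": -0.2},
  {"tx": 0, "ty": 0, "tz": -3.5, "ax": 0, "ay": 0, "az": 0, "claw": 0},
  {"tx": 0, "ty": 0, "tz": -2, "ax": 0, "ay": 0, "az": 0, "claw": 0},
  {"tx": -1.44, "ty": -3.49, "tz": 0, "ax": 0, "ay": 0, "az": 0, "claw": 0},
  {"tx": -1.44, "ty": -3.49, "tz": 0, "ax": 0, "ay": 0, "az": 0, "claw": 0},
  {"tx": -1.44, "ty": -3.49, "tz": 0, "ax": 0, "ay": 0, "az": 0, "claw": 0},
  {"tx": -1.44, "ty": -3.49, "tz": 0, "ax": 0, "ay": 0, "az": 0, "claw": 0},
  {"tx": -1.44, "ty": -3.49, "tz": 0, "ax": 0, "ay": 0, "az": 0, "claw": 0},
])

```text
clock: 40.07
tcp_pos: [0.4952, 0.0658, 0.335]
eef_rot: [1.0, -0.016, 0.0, -0.0]
wrist_force: [1.2, 0.1, -0.7]
gripper_width: 0.0425
grip_force: 0.0
```

jog_arm([
  {"tx": -1.44, "ty": -3.49, "tz": 0, "ax": 0, "ay": 0, "az": 0, "claw": 0},
  {"tx": -1.44, "ty": -3.49, "tz": 0, "ax": 0, "ay": 0, "az": 0, "claw": 0},
  {"tx": -1.44, "ty": -3.49, "tz": 0, "ax": 0, "ay": 0, "az": 0, "claw": 0},
  {"tx": -1.44, "ty": -3.49, "tz": 0, "ax": 0, "ay": 0, "az": 0, "claw": 0},
  {"tx": -1.44, "ty": -3.49, "tz": 0, "ax": 0, "ay": 0, "az": 0, "claw": 0},
  {"tx": -1.44, "ty": -3.49, "tz": 0, "ax": 0, "ay": 0, "az": 0, "claw": 0},
  {"tx": -1.44, "ty": -3.49, "tz": 0, "ax": 0, "ay": 0, "az": -5, "claw": 0},
  {"tx": 0, "ty": 0, "tz": 0, "ax": 0, "ay": 0, "az": -7, "claw": 0},
  {"tx": 0, "ty": 0, "tz": 0, "ax": 0, "ay": 0, "az": -7, "claw": 0},
  {"tx": 0, "ty": 0, "tz": 0, "ax": 0, "ay": 0, "az": 0, "claw": 0},
  {"tx": 0, "ty": 0, "tz": 0, "ax": 0, "ay": 0, "az": 0, "claw": 0},
  {"tx": 0, "ty": 0, "tz": 0, "ax": 0, "ay": 0, "az": 0, "claw": 0},
])

```text
clock: 41.07
tcp_pos: [0.4035, 0.3113, 0.335]
eef_rot: [0.989, 0.147, -0.0, 0.0]
wrist_force: [-0.5, -0.2, -0.4]
gripper_width: 0.0428
grip_force: 0.0
```

```bash
python3 - <<'E'
from seg import *
d=cam("wrist");np.savez("w13.npz",**d);s=read_state();print(s["tcp_pos"],s["qpos"])
A,P,D=seg(d["img"],"b",(230,420,100,270));print(A,P,[q for q in D if 6<=q[0][0]<=14 and 6<=q[0][1]<=14])
E
```

```text
[0.4036 0.3112 0.3351] [-0.6581  0.2825 -0.0977  1.9929  0.0359  0.8679 -2.05  ]
2953.0 [[295, 143], [255, 153], [270, 220], [305, 215], [308, 211]] [([9, 7, 27], [261.2, 146.4]), ([8, 10, 24], [312.9, 146.8]), ([7, 8, 21], [307.6, 155.7]), ([9, 9, 53], [273.0, 177.8]), ([9, 9, 35], [316.5, 179.7]), ([8, 9, 52], [275.6, 189.0]), ([7, 11, 27], [317.4, 193.4]), ([8, 9, 49], [277.9, 200.0]), ([9, 10, 41], [261.4, 205.2]), ([8, 8, 47], [280.3, 210.7]), ([12, 14, 55], [315.0, 214.9]), ([11, 6, 41], [297.0, 212.4]), ([8, 8, 31], [245.7, 216.7])]
```

```bash
python3 - <<'E'
from seg import *
d=dict(np.load("w13.npz"))
X=np.array([unproj(d,p,.058)[:2] for p in((273,177.8),(275.6,189),(277.9,200),(280.3,210.7))]);c=X.mean(0);u=X[0]-X[3];y=np.arctan2(u[1],u[0])
print(X,c,np.degrees(y),np.linalg.norm(u));delta(c,y)
E
```

```text
[[0.404  0.354 ]
 [0.3951 0.3494]
 [0.386  0.345 ]
 [0.3771 0.3405]] [0.3906 0.3472] 26.64741034405688 0.0301073401443617
yaw0 16.955983778681457 az -9.691426565375423 tx 0.4537879544818656 ty -3.80061100692115 z 0.3350821849474156
```

jog_arm([
  {"tx": 0, "ty": 0, "tz": 0, "ax": 0, "ay": 0, "az": -4.85, "claw": 0},
  {"tx": 0, "ty": 0, "tz": 0, "ax": 0, "ay": 0, "az": -4.85, "claw": 0},
  {"tx": 0.2, "ty": -1.9, "tz": 0, "ax": 0, "ay": 0, "az": 0, "claw": 0},
  {"tx": 0.25, "ty": -1.9, "tz": 0, "ax": 0, "ay": 0, "az": 0, "claw": 0},
  {"tx": 0, "ty": 0, "tz": 2, "ax": 0, "ay": 0, "az": 0, "claw": 0},
  {"tx": 0, "ty": 0, "tz": 2, "ax": 0, "ay": 0, "az": 0, "claw": 0},
  {"tx": 0, "ty": 0, "tz": 2, "ax": 0, "ay": 0, "az": 0, "claw": 0},
  {"tx": 0, "ty": 0, "tz": 0, "ax": 0, "ay": 0, "az": 0, "claw": 0},
  {"tx": 0, "ty": 0, "tz": 0, "ax": 0, "ay": 0, "az": 0, "claw": 0},
])

```text
clock: 41.87
tcp_pos: [0.3901, 0.3473, 0.2747]
eef_rot: [0.973, 0.231, -0.001, 0.001]
wrist_force: [-0.6, 0.1, 0.7]
gripper_width: 0.0426
grip_force: 0.0
```

jog_arm([
  {"tx": 0, "ty": 0, "tz": 2.5, "ax": 0, "ay": 0, "az": 0, "claw": 0},
  {"tx": 0, "ty": 0, "tz": 2.5, "ax": 0, "ay": 0, "az": 0, "claw": 0},
  {"tx": 0, "ty": 0, "tz": 1.5, "ax": 0, "ay": 0, "az": 0, "claw": 0},
  {"tx": 0, "ty": 0, "tz": 0, "ax": 0, "ay": 0, "az": 0, "claw": -0.4},
  {"tx": 0, "ty": 0, "tz": 0, "ax": 0, "ay": 0, "az": 0, "claw": -0.6},
  {"tx": 0, "ty": 0, "tz": 0, "ax": 0, "ay": 0, "az": 0, "claw": -0.8},
  {"tx": 0, "ty": 0, "tz": 0, "ax": 0, "ay": 0, "az": 0, "claw": -1},
  {"tx": 0, "ty": 0, "tz": 0, "ax": 0, "ay": 0, "az": 0, "claw": -1},
  {"tx": 0, "ty": 0, "tz": 0, "ax": 0, "ay": 0, "az": 0, "claw": -1},
])

```text
clock: 42.62
tcp_pos: [0.3906, 0.3481, 0.2116]
eef_rot: [0.973, 0.232, 0.001, -0.001]
wrist_force: [1.0, -1.1, 4.5]
gripper_width: 0.0126
grip_force: 62.3
```

jog_arm([
  {"tx": 0, "ty": 0, "tz": -2, "ax": 0, "ay": 0, "az": 0, "claw": -1},
  {"tx": 0, "ty": 0, "tz": -3, "ax": 0, "ay": 0, "az": 0, "claw": -1},
  {"tx": 0, "ty": 0, "tz": -3.5, "ax": 0, "ay": 0, "az": 0, "claw": -1},
  {"tx": 0, "ty": 0, "tz": -3, "ax": 0, "ay": 0, "az": 0, "claw": -1},
  {"tx": 0, "ty": 0, "tz": 0, "ax": 0, "ay": 0, "az": 7.15, "claw": -1},
  {"tx": 0, "ty": 0, "tz": 0, "ax": 0, "ay": 0, "az": 7.15, "claw": -1},
  {"tx": 0, "ty": 0, "tz": 0, "ax": 0, "ay": 0, "az": 7.15, "claw": -1},
  {"tx": 0, "ty": 0, "tz": 0, "ax": 0, "ay": 0, "az": 7.15, "claw": -1},
  {"tx": 1.1, "ty": 3.38, "tz": 0, "ax": 0, "ay": 0, "az": 0, "claw": -1},
  {"tx": 1.1, "ty": 3.38, "tz": 0, "ax": 0, "ay": 0, "az": 0, "claw": -1},
  {"tx": 1.1, "ty": 3.38, "tz": 0, "ax": 0, "ay": 0, "az": 0, "claw": -1},
  {"tx": 1.1, "ty": 3.38, "tz": 0, "ax": 0, "ay": 0, "az": 0, "claw": -1},
])

```text
clock: 43.62
tcp_pos: [0.4298, 0.2099, 0.3255]
eef_rot: [1.0, -0.015, 0.0, -0.0]
wrist_force: [0.3, -0.7, -2.0]
gripper_width: 0.0123
grip_force: 61.4
```

jog_arm([
  {"tx": 1.1, "ty": 3.38, "tz": 0, "ax": 0, "ay": 0, "az": 0, "claw": -1},
  {"tx": 1.1, "ty": 3.38, "tz": 0, "ax": 0, "ay": 0, "az": 0, "claw": -1},
  {"tx": 1.1, "ty": 3.38, "tz": 0, "ax": 0, "ay": 0, "az": 0, "claw": -1},
  {"tx": 1.1, "ty": 3.38, "tz": 0, "ax": 0, "ay": 0, "az": 0, "claw": -1},
  {"tx": 1.1, "ty": 3.38, "tz": 0, "ax": 0, "ay": 0, "az": 0, "claw": -1},
  {"tx": 1.1, "ty": 3.38, "tz": 0, "ax": 0, "ay": 0, "az": 0, "claw": -1},
  {"tx": 1.1, "ty": 3.38, "tz": 0, "ax": 0, "ay": 0, "az": 0, "claw": -1},
  {"tx": 1.1, "ty": 3.38, "tz": 0, "ax": 0, "ay": 0, "az": 0, "claw": -1},
  {"tx": 1.1, "ty": 3.38, "tz": 0, "ax": 0, "ay": 0, "az": 0, "claw": -1},
  {"tx": 1.1, "ty": 3.38, "tz": 0, "ax": 0, "ay": 0, "az": 0, "claw": -1},
  {"tx": 1.1, "ty": 3.38, "tz": 0, "ax": 0, "ay": 0, "az": 0, "claw": -1},
  {"tx": 1.1, "ty": 3.38, "tz": 0, "ax": 0, "ay": 0, "az": 0, "claw": -1},
])

```text
clock: 44.62
tcp_pos: [0.5495, -0.1997, 0.3254]
eef_rot: [1.0, -0.015, 0.0, -0.0]
wrist_force: [1.8, 0.1, -1.4]
gripper_width: 0.0126
grip_force: 61.4
```

jog_arm([
  {"tx": 1.1, "ty": 3.38, "tz": 0, "ax": 0, "ay": 0, "az": 0, "claw": -1},
  {"tx": 0, "ty": 0, "tz": 0, "ax": 0, "ay": 0, "az": 0, "claw": -1},
  {"tx": 0, "ty": 0, "tz": 0, "ax": 0, "ay": 0, "az": 0, "claw": -1},
  {"tx": 0, "ty": 0, "tz": 0, "ax": 0, "ay": 0, "az": 0, "claw": -1},
])

```text
clock: 44.95
tcp_pos: [0.5592, -0.2317, 0.3249]
eef_rot: [1.0, -0.015, -0.0, -0.001]
wrist_force: [-0.9, 0.5, -1.8]
gripper_width: 0.0122
grip_force: 61.4
```

```bash
python3 - <<'E'
from held import *
s=read_state();print(s["grip_force"]);d=cam("wrist");print(dots(d["img"]));delta((.5610,-.2331),np.radians(-1.85))
M=get_image("wrist");K=M["mtx"];T=M["mount"]
def off(px,zt):
    r=T[:3,:3]@np.linalg.inv(K)@[*px,1];return (T[:3,3]+r*(zt-T[2,3])/r[2])[:2]*1000
D=[q[1] for q in dots(d["img"])]
print([off(p,.2112-.058) for p in D],off(D[0],.2112-.026))
E
```

```text
61.397531032562256
[([35, 7, 245], [322.0, 188.0]), ([16, 14, 175], [321.6, 239.4]), ([15, 14, 164], [321.4, 259.4]), ([14, 14, 155], [321.5, 278.5]), ([14, 13, 147], [321.4, 296.9])]
yaw0 -1.6628829264101352 az 0.1871170735898683 tx 0.17461558755149664 ty 0.21358732477289172 z 0.3249729863107358
[array([38.372 ,  0.7608]), array([14.3372,  0.6357]), array([4.2683, 0.5629]), array([-5.7592,  0.6272]), array([-15.8245,   0.5975])] [29.5394  0.8434]
```

jog_arm([
  {"tx": -0.08, "ty": 0.18, "tz": 0, "ax": 0, "ay": 0, "az": 0.2, "claw": -1},
  {"tx": 0, "ty": 0, "tz": 2, "ax": 0, "ay": 0, "az": 0, "claw": -1},
  {"tx": 0, "ty": 0, "tz": 2, "ax": 0, "ay": 0, "az": 0, "claw": -1},
  {"tx": 0, "ty": 0, "tz": 1.5, "ax": 0, "ay": 0, "az": 0, "claw": -1},
  {"tx": 0, "ty": 0, "tz": 1.2, "ax": 0, "ay": 0, "az": 0, "claw": -1},
  {"tx": 0, "ty": 0, "tz": 0.8, "ax": 0, "ay": 0, "az": 0, "claw": -1},
  {"tx": 0, "ty": 0, "tz": 0, "ax": 0, "ay": 0, "az": 0, "claw": -1},
  {"tx": 0, "ty": 0, "tz": 0, "ax": 0, "ay": 0, "az": 0, "claw": -1},
  {"tx": 0, "ty": 0, "tz": 0, "ax": 0, "ay": 0, "az": 0, "claw": -1},
])

```text
clock: 45.8
tcp_pos: [0.5589, -0.2338, 0.2509]
eef_rot: [1.0, -0.017, 0.0, -0.0]
wrist_force: [-0.6, 0.7, -2.2]
gripper_width: 0.0123
grip_force: 61.3
```

jog_arm([
  {"tx": 0, "ty": 0, "tz": 0.3, "ax": 0, "ay": 0, "az": 0, "claw": -1},
  {"tx": 0, "ty": 0, "tz": 0.3, "ax": 0, "ay": 0, "az": 0, "claw": -1},
  {"tx": 0, "ty": 0, "tz": 0.3, "ax": 0, "ay": 0, "az": 0, "claw": -1},
  {"tx": 0, "ty": 0, "tz": 0, "ax": 0, "ay": 0, "az": 0, "claw": -1},
])

```text
clock: 46.13
tcp_pos: [0.559, -0.2339, 0.2414]
eef_rot: [1.0, -0.017, 0.001, -0.0]
wrist_force: [0.4, 1.5, -0.6]
gripper_width: 0.0125
grip_force: 61.4
```

jog_arm([
  {"tx": -0.05, "ty": -0.07, "tz": 0, "ax": 0, "ay": 0, "az": 0, "claw": -1},
  {"tx": 0, "ty": 0, "tz": 0.3, "ax": 0, "ay": 0, "az": 0, "claw": -1},
  {"tx": 0, "ty": 0, "tz": 0.3, "ax": 0, "ay": 0, "az": 0, "claw": -1},
  {"tx": 0, "ty": 0, "tz": 0, "ax": 0, "ay": 0, "az": 0, "claw": -1},
])

```text
clock: 46.47
tcp_pos: [0.5588, -0.2336, 0.2407]
eef_rot: [1.0, -0.017, 0.001, -0.0]
wrist_force: [-8.8, 6.4, 33.3]
gripper_width: 0.0125
grip_force: 66.6
```

jog_arm([
  {"tx": 0, "ty": 0, "tz": -0.5, "ax": 0, "ay": 0, "az": 0, "claw": -1},
  {"tx": -0.1, "ty": -0.1, "tz": 0, "ax": 0, "ay": 0, "az": 0, "claw": -1},
  {"tx": 0, "ty": 0, "tz": 0, "ax": 0, "ay": 0, "az": 0, "claw": -1},
  {"tx": 0, "ty": 0, "tz": 0.2, "ax": 0, "ay": 0, "az": 0, "claw": -1},
  {"tx": 0, "ty": 0, "tz": 0.2, "ax": 0, "ay": 0, "az": 0, "claw": -1},
  {"tx": 0, "ty": 0, "tz": 0, "ax": 0, "ay": 0, "az": 0, "claw": -1},
])

```text
clock: 46.97
tcp_pos: [0.5595, -0.233, 0.2389]
eef_rot: [1.0, -0.017, 0.004, 0.001]
wrist_force: [1.9, 1.8, 15.1]
gripper_width: 0.0125
grip_force: 64.3
```

jog_arm([
  {"tx": 0, "ty": -0.05, "tz": 0.2, "ax": 0, "ay": 0, "az": 0, "claw": -1},
  {"tx": 0, "ty": 0, "tz": 0, "ax": 0, "ay": 0, "az": 0, "claw": -1},
  {"tx": 0, "ty": 0, "tz": 0, "ax": 0, "ay": 0, "az": 0, "claw": -1},
])

```text
clock: 47.22
tcp_pos: [0.5603, -0.2328, 0.2377]
eef_rot: [1.0, -0.017, 0.005, 0.002]
wrist_force: [3.5, 0.8, 15.8]
gripper_width: 0.0128
grip_force: 65.1
```

```bash
python3 - <<'E'
from held import *
s=read_state();print(s["tcp_pos"],s["wrist_force"],s["ft_torque"]);d=cam("wrist");np.savez("w14.npz",**d);print(dots(d["img"]))
R=Ro.from_quat(s["eef_rot"]).as_matrix();print(R)
E
```

```text
[ 0.5603 -0.2328  0.2377] [ 3.5356  0.7656 15.7896] [ 0.2032 -0.245  -0.0608]
[([35, 2, 70], [322.0, 170.5]), ([35, 8, 254], [322.5, 192.1]), ([16, 15, 179], [321.5, 238.3]), ([16, 15, 171], [321.6, 259.1]), ([14, 14, 163], [321.5, 279.4]), ([14, 14, 157], [321.5, 299.0]), ([9, 8, 45], [312.3, 320.4]), ([12, 4, 24], [321.9, 317.8]), ([17, 11, 66], [329.2, 324.7])]
[[ 0.9994 -0.0339  0.0104]
 [-0.0339 -0.9994 -0.0033]
 [ 0.0105  0.0029 -0.9999]]
```

jog_arm([
  {"tx": 0.12, "ty": 0, "tz": 0, "ax": 0, "ay": 0, "az": 0, "claw": -1},
  {"tx": 0, "ty": 0, "tz": 0.15, "ax": 0, "ay": 0, "az": 0, "claw": -1},
  {"tx": 0, "ty": 0, "tz": 0.15, "ax": 0, "ay": 0, "az": 0, "claw": -1},
  {"tx": 0, "ty": 0, "tz": 0, "ax": 0, "ay": 0, "az": 0, "claw": -1},
])

```text
clock: 47.6
tcp_pos: [0.5625, -0.2328, 0.2354]
eef_rot: [1.0, -0.017, 0.007, 0.002]
wrist_force: [5.6, 0.8, 17.8]
gripper_width: 0.0124
grip_force: 66.1
```

```bash
python3 - <<'E'
from held import *
d=cam("wrist");print(dots(d["img"]))
a=d["img"][90:340,60:620];cv2.imwrite("pics/w15.png",cv2.resize(a,(800,357),interpolation=cv2.INTER_CUBIC))
E
```

```text
[([35, 8, 280], [322.0, 173.5]), ([35, 7, 245], [322.0, 195.0]), ([16, 15, 182], [321.6, 237.9]), ([16, 15, 177], [321.5, 259.1]), ([14, 15, 167], [321.6, 279.8]), ([14, 15, 165], [321.5, 300.2]), ([23, 13, 75], [327.3, 322.1]), ([8, 8, 26], [312.9, 326.4])]
```

View pics/w15.png

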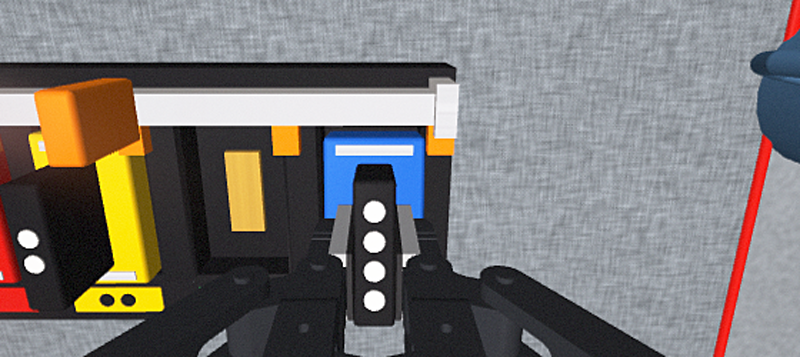

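jog_arm([
  {"tx": 0.2, "ty": 0, "tz": 0, "ax": 0, "ay": 0, "az": 0, "claw": -1},
  {"tx": 0.2, "ty": 0, "tz": 0, "ax": 0, "ay": 0, "az": 0, "claw": -1},
  {"tx": 0, "ty": 0, "tz": 0.1, "ax": 0, "ay": 0, "az": 0, "claw": -1},
  {"tx": 0, "ty": 0, "tz": 0, "ax": 0, "ay": 0, "az": 0, "claw": -1},
])

```text
clock: 47.98
tcp_pos: [0.5653, -0.233, 0.2335]
eef_rot: [1.0, -0.017, 0.005, 0.001]
wrist_force: [2.8, 0.2, 17.1]
gripper_width: 0.0128
grip_force: 66.4
```

```bash
python3 - <<'E'
from held import *
s=read_state();print(s["tcp_pos"],s["wrist_force"],s["ft_torque"],Ro.from_quat(s["eef_rot"]).as_matrix()[:,2]);d=cam("wrist");print(dots(d["img"]))
E
```

```text
[ 0.5653 -0.233   0.2335] [ 2.8192  0.2356 17.1209] [ 0.1991 -0.0095  0.0123] [ 0.009 -0.003 -1.   ]
[([35, 12, 420], [322.0, 175.5]), ([35, 7, 245], [322.0, 197.0]), ([16, 15, 185], [321.6, 237.8]), ([16, 15, 176], [321.6, 259.1]), ([15, 15, 171], [321.5, 280.2]), ([14, 15, 167], [321.5, 300.8]), ([28, 9, 72], [324.2, 322.0])]
```

jog_arm([
  {"tx": 0, "ty": 0, "tz": -0.6, "ax": 0, "ay": 0, "az": 0, "claw": -1},
  {"tx": 0, "ty": 0, "tz": -0.6, "ax": 0, "ay": 0, "az": 0, "claw": -1},
  {"tx": 0, "ty": 0, "tz": 0, "ax": 0, "ay": 0, "az": 0, "claw": -1},
  {"tx": 0, "ty": 0, "tz": 0, "ax": 0, "ay": 0, "az": 0, "claw": -1},
])

```text
clock: 48.37
tcp_pos: [0.5618, -0.232, 0.2415]
eef_rot: [1.0, -0.017, -0.001, -0.0]
wrist_force: [0.4, 0.0, -0.8]
gripper_width: 0.0131
grip_force: 63.6
```

```bash
python3 - <<'E'
from held import *
s=read_state();print(s["tcp_pos"],s["wrist_force"],Ro.from_quat(s["eef_rot"]).as_matrix()[:,2]);d=cam("wrist");print(dots(d["img"]))
h=cv2.cvtColor(d["img"],cv2.COLOR_BGR2HSV)
m=((abs(h[...,0].astype(int)-14)<6)&(h[...,1]>170)&(h[...,2]>150)).astype(np.uint8)
n,l,st,ce=cv2.connectedComponentsWithStats(m);print([st[i].tolist() for i in range(1,n) if st[i,4]>60])
mb=((abs(h[...,0].astype(int)-110)<10)&(h[...,1]>130)&(h[...,2]>60)).astype(np.uint8)[140:260,230:420]
n,l,st,ce=cv2.connectedComponentsWithStats(mb);print([(st[i]+[230,140,0,0,0]).tolist() for i in range(1,n) if st[i,4]>60])
# bay 4 strip dots on the dock in view
g=d["img"][140:330:4]; 
M=d["mount"];K=d["mtx"]
P=np.array([d["R"]@np.array([x,y,z])+d["t"] for x,y,z in((.5597+.0365,-.2331+.0215,.03),(.5597+.0365,-.2331-.0215,.03))])@K.T;print("pocket4 far corners expected",P[:,:2]/P[:,2:])
# row profile of brightness right and left of blue at rows just ahead of it
for r in(165,170,176): print(r,h[r,270:370:2,2].tolist())
E
```

```text
[ 0.5618 -0.232   0.2415] [ 0.3871  0.0442 -0.7601] [-0.0014  0.0003 -1.    ]
[([35, 7, 245], [322.0, 196.0]), ([16, 15, 186], [321.5, 238.1]), ([15, 15, 176], [321.4, 259.3]), ([15, 15, 173], [321.4, 280.4]), ([14, 15, 167], [321.4, 301.0]), ([9, 8, 19], [308.8, 319.4]), ([21, 10, 63], [330.4, 320.6]), ([7, 6, 22], [307.8, 326.5]), ([8, 4, 16], [314.2, 327.9]), ([13, 3, 26], [333.3, 328.0])]
[[95, 137, 60, 60, 1480], [40, 170, 23, 20, 355], [150, 171, 18, 19, 101], [257, 170, 14, 18, 128], [362, 178, 17, 10, 98]]
[[286, 184, 72, 59, 2429]]
pocket4 far corners expected [[285.784  169.7807]
 [355.2531 167.5583]]
165 [241, 241, 242, 241, 242, 242, 242, 242, 242, 242, 243, 241, 243, 242, 240, 242, 242, 242, 242, 243, 243, 241, 242, 241, 242, 243, 241, 242, 243, 242, 242, 243, 243, 241, 242, 242, 242, 242, 242, 242, 242, 242, 241, 243, 243, 243, 243, 252, 226, 243]
170 [255, 196, 30, 27, 26, 20, 25, 2, 6, 0, 15, 28, 26, 24, 19, 22, 22, 22, 17, 21, 23, 18, 23, 24, 22, 21, 22, 23, 21, 28, 24, 26, 24, 19, 16, 25, 23, 11, 14, 23, 23, 18, 0, 1, 11, 184, 255, 255, 251, 240]
176 [255, 245, 84, 53, 51, 54, 53, 25, 30, 23, 41, 48, 50, 51, 52, 47, 51, 49, 50, 46, 48, 50, 52, 49, 49, 53, 52, 46, 48, 51, 53, 51, 48, 49, 47, 50, 50, 53, 45, 52, 53, 55, 22, 38, 40, 191, 255, 251, 255, 244]
```

jog_arm([
  {"tx": -0.07, "ty": 0, "tz": 0, "ax": 0, "ay": 0, "az": 0, "claw": -1},
  {"tx": 0, "ty": 0, "tz": 0.3, "ax": 0, "ay": 0, "az": 0, "claw": -1},
  {"tx": 0, "ty": 0, "tz": 0.3, "ax": 0, "ay": 0, "az": 0, "claw": -1},
  {"tx": 0, "ty": 0, "tz": 0.3, "ax": 0, "ay": 0, "az": 0, "claw": -1},
  {"tx": 0, "ty": 0, "tz": 0, "ax": 0, "ay": 0, "az": 0, "claw": -1},
])

```text
clock: 48.83
tcp_pos: [0.5623, -0.232, 0.2339]
eef_rot: [1.0, -0.017, 0.001, -0.0]
wrist_force: [-0.8, 1.3, 4.2]
gripper_width: 0.0127
grip_force: 64.9
```

jog_arm([
  {"tx": 0, "ty": 0, "tz": 0.2, "ax": 0, "ay": 0, "az": 0, "claw": -1},
  {"tx": 0, "ty": 0, "tz": 0.2, "ax": 0, "ay": 0, "az": 0, "claw": -1},
  {"tx": 0, "ty": 0, "tz": 0, "ax": 0, "ay": 0, "az": 0, "claw": -1},
])

```text
clock: 49.08
tcp_pos: [0.5633, -0.2321, 0.2324]
eef_rot: [1.0, -0.017, 0.002, 0.0]
wrist_force: [-1.5, 2.5, 16.5]
gripper_width: 0.0129
grip_force: 67.1
```

```bash
python3 - <<'E'
from held import *
s=read_state();print(s["tcp_pos"],s["wrist_force"],s["ft_torque"],Ro.from_quat(s["eef_rot"]).as_matrix()[:,2]);d=cam("wrist");print(dots(d["img"])[:5])
E
```

```text
[ 0.5633 -0.2321  0.2324] [-1.5388  2.4922 16.5192] [ 0.5501  0.7631 -0.0333] [ 0.0047 -0.0003 -1.    ]
[([35, 8, 280], [322.0, 173.5]), ([35, 7, 245], [322.0, 199.0]), ([16, 15, 184], [321.5, 237.9]), ([16, 16, 180], [321.5, 259.4]), ([15, 15, 179], [321.4, 280.8])]
```

jog_arm([
  {"tx": 0, "ty": 0, "tz": -0.6, "ax": 0, "ay": 0, "az": 0, "claw": -1},
  {"tx": 0.3, "ty": 0, "tz": 0, "ax": 0, "ay": 0, "az": 0, "claw": -1},
  {"tx": 0, "ty": 0, "tz": 0, "ax": 0, "ay": 0, "az": 0, "claw": -1},
  {"tx": 0, "ty": 0, "tz": 0.3, "ax": 0, "ay": 0, "az": 0, "claw": -1},
  {"tx": 0, "ty": 0, "tz": 0.3, "ax": 0, "ay": 0, "az": 0, "claw": -1},
  {"tx": 0, "ty": 0, "tz": 0.2, "ax": 0, "ay": 0, "az": 0, "claw": -1},
  {"tx": 0, "ty": 0, "tz": 0, "ax": 0, "ay": 0, "az": 0, "claw": -1},
])

```text
clock: 49.72
tcp_pos: [0.5667, -0.2322, 0.2302]
eef_rot: [1.0, -0.017, 0.003, 0.0]
wrist_force: [-0.0, 1.6, 17.6]
gripper_width: 0.0125
grip_force: 67.7
```

```bash
python3 - <<'E'
from held import *
s=read_state();f=s["wrist_force"];t=s["ft_torque"];print(s["tcp_pos"],f,t,"contact x",-(t[1]+.2*f[0])/f[2],"y",(t[0]-.2*f[1])/f[2]);d=cam("wrist");print(dots(d["img"])[:6])
E
```

```text
[ 0.5667 -0.2322  0.2302] [-0.0201  1.5604 17.5524] [ 0.4765  0.5001 -0.0524] contact x -0.028263372101067212 y 0.00936982135466999
[([35, 15, 525], [322.0, 177.0]), ([35, 8, 280], [322.0, 201.5]), ([15, 15, 182], [321.3, 238.0]), ([15, 16, 186], [321.4, 259.8]), ([15, 16, 179], [321.5, 281.4]), ([16, 15, 179], [321.6, 302.9])]
```

```bash
cat > pitch.py <<'E'
from held import *
def pose(img,M,n=6):
    K=M["mtx"];T=np.linalg.inv(M["mount"]);D=dots(img)
    rows=[q[1][1] for q in D if 12<=q[0][0]<=17 and q[0][1]>=12 and 225<q[1][1]<312][:4]
    lab=[q[1][1] for q in D if q[0][0]==35 and 184<q[1][1]<215][0]
    pts=[(15,-58),(5,-58),(-5,-58),(-15,-58),(30.3,-26)]  # local x, -height
    def f(v):
        c,s=np.cos(v[2]),np.sin(v[2]);o=[]
        for (a,b),r in zip(pts,rows+[lab]):
            X=np.array([v[0]+c*a-s*b,0,v[1]+s*a+c*b,0])/1000;X[3]=1
            p=K@(T@X)[:3];o.append(p[1]/p[2]-r)
        return o
    r=least_squares(f,[0,211,0]);return r.x[:2],np.degrees(r.x[2]),np.round(r.fun,1)
E
python3 - <<'E'
from pitch import *
M=get_image("wrist");x,p,f=pose(M["img"],M);print("now origin x,z(tool mm)",x,"pitch(+ = front down)",p,f);s=read_state()
print("bottom centre world z",s["tcp_pos"][2]-x[1]/1000,"x",s["tcp_pos"][0]+x[0]/1000, "tool z",Ro.from_quat(s["eef_rot"]).as_matrix()[:,2])
M["img"]=np.load("w14.npz")["img"];print("w14",pose(M["img"],M))
E
```

```text
now origin x,z(tool mm) [-15.9083 207.4187] pitch(+ = front down) 15.387095558328705 [ 0.  -0.1 -0.   0.  -0. ]
bottom centre world z 0.022762069576673677 x 0.5507327784818623 tool z [ 0.0056 -0.0006 -1.    ]
w14 (array([ -6.0181, 209.8994]), np.float64(5.68817458773036), array([ 0. ,  0. , -0.1,  0. , -0. ]))
```

jog_arm([
  {"tx": 0, "ty": 0, "tz": -0.4, "ax": 0, "ay": 0, "az": 0, "claw": -1},
  {"tx": 0.35, "ty": 0, "tz": 0, "ax": 0, "ay": 0, "az": 0, "claw": -1},
  {"tx": 0.35, "ty": 0, "tz": 0, "ax": 0, "ay": 0, "az": 0, "claw": -1},
  {"tx": 0, "ty": 0, "tz": 0, "ax": 0, "ay": 0, "az": 0, "claw": -1},
  {"tx": 0, "ty": 0, "tz": 0.2, "ax": 0, "ay": 0, "az": 0, "claw": -1},
  {"tx": 0, "ty": 0, "tz": 0.2, "ax": 0, "ay": 0, "az": 0, "claw": -1},
  {"tx": 0, "ty": 0, "tz": 0, "ax": 0, "ay": 0, "az": 0, "claw": -1},
])

```text
clock: 50.4
tcp_pos: [0.5724, -0.2324, 0.2286]
eef_rot: [1.0, -0.017, 0.001, -0.0]
wrist_force: [-1.6, 1.0, 10.0]
gripper_width: 0.0127
grip_force: 66.6
```

```bash
python3 - <<'E'
from pitch import *
M=get_image("wrist");x,p,f=pose(M["img"],M);s=read_state();t=Ro.from_quat(s["eef_rot"]).as_matrix()[:,2]
print(s["tcp_pos"],s["wrist_force"],x,p,f,"world z",s["tcp_pos"][2]-x[1]/1000,"x",s["tcp_pos"][0]+x[0]/1000+t[0]*x[1]/1000,t)
E
```

```text
[ 0.5723 -0.2324  0.2286] [-1.8123  1.8699  9.6696] [-15.288  207.3831] 14.758707876825213 [-0.  -0.   0.1 -0.   0. ] world z 0.021257370329333225 x 0.5574768432986953 [ 0.0021 -0.     -1.    ]
```

jog_arm([
  {"tx": 0, "ty": 0, "tz": -0.1, "ax": 0, "ay": 0, "az": 0, "claw": -0.65},
  {"tx": 0, "ty": 0, "tz": 0, "ax": 0, "ay": 0, "az": 0, "claw": -0.5},
  {"tx": 0, "ty": 0, "tz": 0, "ax": 0, "ay": 0, "az": 0, "claw": -0.2},
  {"tx": 0, "ty": 0, "tz": 0, "ax": 0, "ay": 0, "az": 0, "claw": -0.2},
  {"tx": 0, "ty": 0, "tz": 0, "ax": 0, "ay": 0, "az": 0, "claw": -0.2},
  {"tx": 0, "ty": 0, "tz": 0, "ax": 0, "ay": 0, "az": 0, "claw": -0.2},
])

```text
clock: 50.95
tcp_pos: [0.5716, -0.2323, 0.2279]
eef_rot: [1.0, -0.017, -0.0, -0.0]
wrist_force: [-0.6, -0.3, 0.5]
gripper_width: 0.0342
grip_force: 0.0
```

```bash
python3 - <<'E'
from pitch import *
M=get_image("wrist");print(dots(M["img"]));s=read_state();print(s["tcp_pos"],s["wrist_force"])
try:
    x,p,f=pose(M["img"],M);print(x,p,f,"world z",s["tcp_pos"][2]-x[1]/1000,"x",s["tcp_pos"][0]+x[0]/1000)
except Exception as e: print(e)
E
```

```text
[([35, 23, 805], [322.0, 182.0]), ([35, 7, 245], [322.0, 209.0]), ([15, 14, 159], [321.3, 262.8]), ([14, 13, 147], [321.5, 281.7]), ([14, 13, 142], [321.4, 299.7]), ([4, 6, 24], [337.5, 301.5]), ([14, 13, 135], [321.4, 317.0])]
[ 0.5716 -0.2323  0.2279] [-1.0637  0.4268  0.5586]
[15.7493 11.1562] -240.88022794234394 [ 6.3 -7.   0.9 -0.2] world z 0.21677097619651792 x 0.587345742599865
```

```bash
sed -i 's/225<q\[1\]\[1\]<312/225<q[1][1]<320/' pitch.py; python3 - <<'E'
from pitch import *
M=get_image("wrist");s=read_state();x,p,f=pose(M["img"],M);print(x,p,f,"world z",s["tcp_pos"][2]-x[1]/1000,"x",s["tcp_pos"][0]+x[0]/1000)
E
```

```text
[-13.1234 212.2267] 0.01703773074011858 [ 0.1 -0.1 -0.1  0.1 -0. ] world z 0.01579617778327394 x 0.5584911910893107
```

jog_arm([
  {"tx": -0.6, "ty": 0, "tz": 0, "ax": 0, "ay": 0, "az": 0, "claw": -0.2},
  {"tx": -0.65, "ty": 0, "tz": 0, "ax": 0, "ay": 0, "az": 0, "claw": -0.2},
  {"tx": 0, "ty": 0, "tz": 0, "ax": 0, "ay": 0, "az": 0, "claw": -0.2},
  {"tx": 0, "ty": 0, "tz": 0, "ax": 0, "ay": 0, "az": 0, "claw": -0.6},
  {"tx": 0, "ty": 0, "tz": 0, "ax": 0, "ay": 0, "az": 0, "claw": -0.8},
  {"tx": 0, "ty": 0, "tz": 0, "ax": 0, "ay": 0, "az": 0, "claw": -1},
  {"tx": 0, "ty": 0, "tz": 0, "ax": 0, "ay": 0, "az": 0, "claw": -1},
  {"tx": 0, "ty": 0, "tz": 0, "ax": 0, "ay": 0, "az": 0, "claw": -1},
  {"tx": 0, "ty": 0, "tz": 0.2, "ax": 0, "ay": 0, "az": 0, "claw": -1},
  {"tx": 0, "ty": 0, "tz": 0.2, "ax": 0, "ay": 0, "az": 0, "claw": -1},
  {"tx": 0, "ty": 0, "tz": 0.2, "ax": 0, "ay": 0, "az": 0, "claw": -1},
  {"tx": 0, "ty": 0, "tz": 0, "ax": 0, "ay": 0, "az": 0, "claw": -1},
])

```text
clock: 52.05
tcp_pos: [0.5593, -0.2321, 0.2256]
eef_rot: [1.0, -0.017, 0.0, -0.001]
wrist_force: [-8.1, 4.2, 24.0]
gripper_width: 0.0125
grip_force: 63.3
```

```bash
python3 - <<'E'
from pitch import *
M=get_image("wrist");s=read_state();x,p,f=pose(M["img"],M);print(s["wrist_force"],x,p,f,"world z",s["tcp_pos"][2]-x[1]/1000,"x",s["tcp_pos"][0]+x[0]/1000)
E
```

```text
[-7.9983  3.8074 24.2509] [ -1.2597 213.079 ] 0.4455872957504036 [ 0.   0.  -0.1  0.  -0. ] world z 0.012567276473887973 x 0.5579942229042748
```

jog_arm([
  {"tx": 0, "ty": 0, "tz": -0.3, "ax": 0, "ay": 0, "az": 0, "claw": -0.5},
  {"tx": 0, "ty": 0, "tz": 0, "ax": 0, "ay": 0, "az": 0, "claw": -0.3},
  {"tx": 0, "ty": 0, "tz": 0, "ax": 0, "ay": 0, "az": 0, "claw": -0.3},
  {"tx": 0, "ty": 0, "tz": -2.5, "ax": 0, "ay": 0, "az": 0, "claw": -0.3},
  {"tx": 0, "ty": 0, "tz": -3.5, "ax": 0, "ay": 0, "az": 0, "claw": -0.3},
  {"tx": 0, "ty": 0, "tz": -2.5, "ax": 0, "ay": 0, "az": 0, "claw": -0.3},
  {"tx": 1.55, "ty": -3.09, "tz": 0, "ax": 0, "ay": 0, "az": 0, "claw": -0.3},
  {"tx": 1.55, "ty": -3.09, "tz": 0, "ax": 0, "ay": 0, "az": 0, "claw": -0.3},
  {"tx": 1.55, "ty": -3.09, "tz": 0, "ax": 0, "ay": 0, "az": 0, "claw": -0.3},
  {"tx": 0, "ty": 0, "tz": 0, "ax": 0, "ay": 0, "az": 0, "claw": -0.3},
  {"tx": 0, "ty": 0, "tz": 0, "ax": 0, "ay": 0, "az": 0, "claw": -0.3},
  {"tx": 0, "ty": 0, "tz": 0, "ax": 0, "ay": 0, "az": 0, "claw": -0.3},
])

```text
clock: 53.1
tcp_pos: [0.6086, -0.1411, 0.3094]
eef_rot: [1.0, -0.017, -0.001, 0.0]
wrist_force: [0.3, -0.4, 0.4]
gripper_width: 0.0296
grip_force: 0.0
```

```bash
python3 - <<'E'
from held import *
d=cam("wrist");s=read_state();print(s["tcp_pos"],s["gripper_width"]);h=cv2.cvtColor(d["img"],cv2.COLOR_BGR2HSV)
m=((abs(h[...,0].astype(int)-14)<6)&(h[...,1]>170)&(h[...,2]>90)).astype(np.uint8)
n,l,st,ce=cv2.connectedComponentsWithStats(m)
for i in range(1,n):
    if st[i,4]>150: print(st[i],ce[i].round(1),[unproj(d,p,.082).round(4).tolist() for p in((ce[i]),(st[i,0],ce[i][1]),(st[i,0]+st[i,2],ce[i][1]))])
delta((.6087,-.1409),np.radians(-1.9))
cv2.imwrite("pics/w16.png",d["img"])
E
```

```text
[ 0.6083 -0.142   0.3096] 0.030157090489880793
[313 184  17  43 685] [321.  205.4] [[0.6135, -0.1417, 0.082], [0.6137, -0.1361, 0.082], [0.6133, -0.148, 0.082]]
[242 205  15  14 166] [248.8 211.3] [[0.6109, -0.0909, 0.082], [0.611, -0.0861, 0.082], [0.6107, -0.0966, 0.082]]
[386 205  15  13 165] [392.6 210.6] [[0.6081, -0.1918, 0.082], [0.6082, -0.1872, 0.082], [0.6079, -0.1977, 0.082]]
yaw0 -2.0428343043821817 az -0.1428343043821759 tx 0.039582177735035196 ty -0.11331095909888533 z 0.3096015612905453
```

jog_arm([
  {"tx": 0, "ty": 0, "tz": 3, "ax": 0, "ay": 0, "az": 0, "claw": -0.3},
  {"tx": 0, "ty": 0, "tz": 3, "ax": 0, "ay": 0, "az": 0, "claw": -0.3},
  {"tx": 0, "ty": 0, "tz": 2, "ax": 0, "ay": 0, "az": 0, "claw": -0.3},
  {"tx": 0, "ty": 0, "tz": 0.5, "ax": 0, "ay": 0, "az": 0, "claw": -0.3},
  {"tx": 0, "ty": 0, "tz": 0, "ax": 0, "ay": 0, "az": 0, "claw": -0.6},
  {"tx": 0, "ty": 0, "tz": 0, "ax": 0, "ay": 0, "az": 0, "claw": -0.8},
  {"tx": 0, "ty": 0, "tz": 0, "ax": 0, "ay": 0, "az": 0, "claw": -1},
  {"tx": 0, "ty": 0, "tz": 0, "ax": 0, "ay": 0, "az": 0, "claw": -1},
  {"tx": 0, "ty": 0, "tz": 0, "ax": 0, "ay": 0, "az": 0, "claw": -1},
])

```text
clock: 53.9
tcp_pos: [0.6083, -0.1417, 0.2252]
eef_rot: [1.0, -0.017, -0.0, 0.001]
wrist_force: [-0.7, -3.0, -9.4]
gripper_width: 0.011
grip_force: 59.6
```

jog_arm([
  {"tx": 0, "ty": -0.3, "tz": 0, "ax": 0, "ay": 0, "az": 0, "claw": -1},
  {"tx": 0, "ty": -0.3, "tz": 0, "ax": 0, "ay": 0, "az": 0, "claw": -1},
  {"tx": 0, "ty": -0.3, "tz": 0, "ax": 0, "ay": 0, "az": 0, "claw": -1},
  {"tx": 0, "ty": -0.3, "tz": 0, "ax": 0, "ay": 0, "az": 0, "claw": -1},
  {"tx": 0, "ty": -0.3, "tz": 0, "ax": 0, "ay": 0, "az": 0, "claw": -1},
  {"tx": 0, "ty": -0.3, "tz": 0, "ax": 0, "ay": 0, "az": 0, "claw": -1},
  {"tx": 0, "ty": 0, "tz": 0, "ax": 0, "ay": 0, "az": 0, "claw": -1},
])

```text
clock: 54.48
tcp_pos: [0.6091, -0.1217, 0.2252]
eef_rot: [1.0, -0.017, -0.001, -0.001]
wrist_force: [-2.8, -0.5, -6.3]
gripper_width: 0.0113
grip_force: 60.1
```

jog_arm([
  {"tx": 0, "ty": -0.2, "tz": 0, "ax": 0, "ay": 0, "az": 0, "claw": -1},
  {"tx": 0, "ty": -0.2, "tz": 0, "ax": 0, "ay": 0, "az": 0, "claw": -1},
  {"tx": 0, "ty": -0.2, "tz": 0, "ax": 0, "ay": 0, "az": 0, "claw": -1},
  {"tx": 0, "ty": 0, "tz": 0, "ax": 0, "ay": 0, "az": 0, "claw": -1},
  {"tx": 0, "ty": 0, "tz": 0, "ax": 0, "ay": 0, "az": 0, "claw": -1},
])

```text
clock: 54.9
tcp_pos: [0.609, -0.1204, 0.2252]
eef_rot: [1.0, -0.018, -0.0, 0.002]
wrist_force: [-3.0, -10.8, -7.8]
gripper_width: 0.0111
grip_force: 59.9
```

jog_arm([
  {"tx": 0, "ty": 0, "tz": 0, "ax": 0, "ay": 0, "az": 0, "claw": -0.6},
  {"tx": 0, "ty": 0, "tz": 0, "ax": 0, "ay": 0, "az": 0, "claw": -0.3},
  {"tx": 0, "ty": 0, "tz": 0, "ax": 0, "ay": 0, "az": 0, "claw": -0.3},
  {"tx": 0, "ty": 0, "tz": -2, "ax": 0, "ay": 0, "az": 0, "claw": -0.3},
  {"tx": 0, "ty": 0, "tz": -3.5, "ax": 0, "ay": 0, "az": 0, "claw": -0.3},
  {"tx": 0, "ty": 0, "tz": -3.5, "ax": 0, "ay": 0, "az": 0, "claw": -1},
  {"tx": -1.65, "ty": -2.9, "tz": 0, "ax": 0, "ay": 0, "az": 0, "claw": -1},
  {"tx": -1.65, "ty": -2.9, "tz": 0, "ax": 0, "ay": 0, "az": 0, "claw": -1},
  {"tx": -1.65, "ty": -2.9, "tz": 0, "ax": 0, "ay": 0, "az": 0, "claw": -1},
  {"tx": -1.65, "ty": -2.9, "tz": 0, "ax": 0, "ay": 0, "az": 0, "claw": -1},
  {"tx": 0, "ty": 0, "tz": 0, "ax": 0, "ay": 0, "az": 0, "claw": -1},
  {"tx": 0, "ty": 0, "tz": 0, "ax": 0, "ay": 0, "az": 0, "claw": -1},
])

```text
clock: 55.9
tcp_pos: [0.5477, 0.0049, 0.3166]
eef_rot: [1.0, -0.014, 0.002, -0.001]
wrist_force: [0.5, -0.4, 0.2]
gripper_width: 0.0001
grip_force: 0.0
```

```bash
python3 - <<'E'
from held import *
delta((.5473,.0023),np.radians(-1.9));d=cam("side");h=cv2.cvtColor(d["img"],cv2.COLOR_BGR2HSV)
m=((abs(h[...,0].astype(int)-12)<7)&(h[...,1]>150)&(h[...,2]>120)).astype(np.uint8)[120:260,260:400]
n,l,st,ce=cv2.connectedComponentsWithStats(m);
v=np.array([.5632,-.1237,-.0322]);c,s=np.cos(v[2]),np.sin(v[2])
print([(st[i,4],(ce[i]+[260,120]).round(1).tolist()) for i in range(1,n) if st[i,4]>8])
for lk in(.0,.022): print(lk,[proj(d,(v[0]+c*.046-s*(-.0193+lk),v[1]+s*.046+c*(-.0193+lk),.07)).round(1)])
E
```

```text
yaw0 -1.5871517711831853 az 0.31284822881680874 tx -0.033975919660533635 ty 0.26576062349073265 z 0.31661734770179406
[(np.int32(18), [314.9, 168.2]), (np.int32(12), [314.5, 185.7])]
0.0 [array([319.9, 163.2])]
0.022 [array([317.7, 167.6])]
```

jog_arm([
  {"tx": 0, "ty": 0.2, "tz": 0, "ax": 0, "ay": 0, "az": 0, "claw": -1},
  {"tx": 0, "ty": 0, "tz": 3, "ax": 0, "ay": 0, "az": 0, "claw": -1},
  {"tx": 0, "ty": 0, "tz": 3, "ax": 0, "ay": 0, "az": 0, "claw": -1},
  {"tx": 0, "ty": 0, "tz": 2, "ax": 0, "ay": 0, "az": 0, "claw": -1},
  {"tx": 0, "ty": 0, "tz": 1.2, "ax": 0, "ay": 0, "az": 0, "claw": -1},
  {"tx": 0, "ty": 0, "tz": 0.4, "ax": 0, "ay": 0, "az": 0, "claw": -1},
  {"tx": 0, "ty": 0, "tz": 0.3, "ax": 0, "ay": 0, "az": 0, "claw": -1},
  {"tx": 0, "ty": 0, "tz": 0.3, "ax": 0, "ay": 0, "az": 0, "claw": -1},
  {"tx": 0, "ty": 0, "tz": 0.3, "ax": 0, "ay": 0, "az": 0, "claw": -1},
  {"tx": 0, "ty": 0, "tz": 0.3, "ax": 0, "ay": 0, "az": 0, "claw": -1},
  {"tx": 0, "ty": 0, "tz": 0, "ax": 0, "ay": 0, "az": 0, "claw": -1},
])

```text
clock: 56.87
tcp_pos: [0.5479, -0.0026, 0.218]
eef_rot: [1.0, -0.019, -0.001, -0.001]
wrist_force: [-30.5, -1.0, 85.6]
gripper_width: 0.0002
grip_force: 42.9
```

jog_arm([
  {"tx": 0, "ty": 0, "tz": -0.8, "ax": 0, "ay": 0, "az": 0, "claw": -1},
  {"tx": 0, "ty": 0, "tz": -0.8, "ax": 0, "ay": 0, "az": 0, "claw": -1},
  {"tx": 0, "ty": 0, "tz": -0.8, "ax": 0, "ay": 0, "az": 0, "claw": -1},
  {"tx": 0, "ty": 0, "tz": 0, "ax": 0, "ay": 0, "az": 0, "claw": -1},
])

```text
clock: 57.2
tcp_pos: [0.5488, -0.0012, 0.2333]
eef_rot: [1.0, -0.018, 0.002, -0.0]
wrist_force: [0.2, 0.2, 0.1]
gripper_width: -0.0003
grip_force: 0.0
```

```bash
python3 - <<'E'
from held import *
ob=[(dict(np.load("w1.npz")),(261,134)),(dict(np.load("w5.npz")),(315,288)),(dict(np.load("w7.npz")),(152,338)),(dict(np.load("w6.npz")),(496,89))]
r=least_squares(lambda X:np.concatenate([proj(d,X)*1.25-p for d,p in ob]),[.547,.002,.04],loss="soft_l1");print(r.x,r.fun.round(1))
delta(r.x[:2],np.radians(-1.9));print(read_state()["wrist_force"])
E
```

```text
[ 0.5477 -0.0018  0.0465] [ 0.4 -0.5  0.6 -0.6 -0.4  0.3 -0.3  0.5]
yaw0 -2.0133360181457745 az -0.1133360181457804 tx -0.10537852638573744 ty 0.062212390839831475 z 0.2332762033782506
[0.2454 0.1736 0.1393]
```

jog_arm([
  {"tx": -0.08, "ty": 0.05, "tz": 0.5, "ax": 0, "ay": 0, "az": 0, "claw": -1},
  {"tx": 0, "ty": 0, "tz": 0.3, "ax": 0, "ay": 0, "az": 0, "claw": -1},
  {"tx": 0, "ty": 0, "tz": 0.3, "ax": 0, "ay": 0, "az": 0, "claw": -1},
  {"tx": 0, "ty": 0, "tz": 0.2, "ax": 0, "ay": 0, "az": 0, "claw": -1},
  {"tx": 0, "ty": 0, "tz": 0, "ax": 0, "ay": 0, "az": 0, "claw": -1},
  {"tx": 0, "ty": 0, "tz": 0, "ax": 0, "ay": 0, "az": 0, "claw": -1},
])

```text
clock: 57.7
tcp_pos: [0.5472, -0.0014, 0.2193]
eef_rot: [1.0, -0.017, -0.0, -0.0]
wrist_force: [-3.8, -0.2, 17.2]
gripper_width: -0.0001
grip_force: 8.6
```

jog_arm([
  {"tx": 0, "ty": 0, "tz": 0.2, "ax": 0, "ay": 0, "az": 0, "claw": -1},
  {"tx": 0, "ty": 0, "tz": 0, "ax": 0, "ay": 0, "az": 0, "claw": -1},
  {"tx": 0, "ty": 0, "tz": 0, "ax": 0, "ay": 0, "az": 0, "claw": -1},
])

```text
clock: 57.95
tcp_pos: [0.5473, -0.0015, 0.2191]
eef_rot: [1.0, -0.017, 0.0, -0.0]
wrist_force: [-7.9, -0.6, 32.0]
gripper_width: 0.0001
grip_force: 15.7
```

```bash
python3 - <<'E'
from held import *
s=read_state();f=s["wrist_force"];t=s["ft_torque"];print(f,t)
for L in(.173,.12): print("contact rel x",-(t[1]+L*f[0])/f[2],"y",(t[0]-L*f[1])/f[2])
d=cam("side");h=cv2.cvtColor(d["img"],cv2.COLOR_BGR2HSV)
m=((abs(h[...,0].astype(int)-62)<14)&(h[...,1]>120)&(h[...,2]>80)).astype(np.uint8)[160:240,280:380]
n,l,st,ce=cv2.connectedComponentsWithStats(m);print([(st[i].tolist(),(ce[i]+[280,160]).round(1).tolist()) for i in range(1,n) if st[i,4]>5])
for z in(.0465,.0405): print(z,proj(d,(.5477,-.0018,z)).round(1))
E
```

```text
[-7.9046 -0.6059 31.9842] [-0.1163  1.7554  0.0166]
contact rel x -0.012127535971928624 y -0.00035801009663603996
contact rel x -0.025225920594204924 y -0.0013620604386598443
[([64, 7, 8, 10, 27], [347.4, 171.5]), ([25, 39, 10, 6, 41], [310.0, 201.2]), ([41, 43, 5, 3, 9], [322.8, 204.3])]
0.0465 [324.3 202.3]
0.0405 [324.3 203.4]
```

jog_arm([
  {"tx": 0, "ty": 0, "tz": -0.8, "ax": 0, "ay": 0, "az": 0, "claw": -1},
  {"tx": 0, "ty": 0, "tz": -2, "ax": 0, "ay": 0, "az": 0, "claw": -1},
  {"tx": 0, "ty": 0, "tz": -3.5, "ax": 0, "ay": 0, "az": 0, "claw": -1},
  {"tx": 0, "ty": 0, "tz": -3.5, "ax": 0, "ay": 0, "az": 0, "claw": -1},
  {"tx": 0, "ty": 0, "tz": 0, "ax": 0, "ay": 0, "az": 0, "claw": -1},
  {"tx": 0, "ty": 0, "tz": 0, "ax": 0, "ay": 0, "az": 0, "claw": -1},
])

```text
clock: 58.5
tcp_pos: [0.5472, -0.001, 0.3151]
eef_rot: [1.0, -0.017, 0.001, -0.0]
wrist_force: [0.1, 0.5, -0.4]
gripper_width: -0.0
grip_force: 0.0
```

```bash
python3 -c "
from rig import *
print(close_job())"
```

```text
the job is handed in; nothing more can be done
None
```

Handed in at 58.5 s: three greys put in the tray, drives 1, 2 and 4 pressed home in that order (3 absent), lock slid to its stop, then start pressed to a hard stop (travel inferred from force, not seen); yellow and blue needed second tries, and the first start press peaked near 86 N at the wrist.

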